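Change over the bars in the laser marker and start it

TASK

Change over the laser marker: take out the red lock pin and park it, draw the loading slide out, lay the finished brass bars flat in the white tray, and seat every copper bar flat and square in a pocket of the nest, one to a pocket. Then push the slide fully home against its stop, put the lock pin fully down into the lock hole again and press the green start button. Do not bump the laser head, and leave the other things on the bench where they are.

Things in the scene. Friction and masses are not known exactly. Their poses are not given: they have to be found in the camera images.
- laser_head: white head with black lens on the column of a benchtop laser marker with a grey bed 200 x 440 x 24 mm; delicate, fixed. Its frame is the marker's: origin on the bench, midway across the bed and 170 mm from its -y end; x across the bed away from the robot, y along bed and slide towards the column, z up. Head: x within 50 mm, y 83 to 350 mm, lens 205 mm above the bench, box 240 to 325 mm.
- nest (a joint): position in m of the loading slide (aluminium nest plate 132 mm wide, top 47 mm above the bench) along the marker's y: 0 = fully out at its front stop, clear of the head for loading; 0.130 = fully home at its rear stop under the head. Needs 3 N to move, stays where left. Nest middle: marker y = -30 mm + joint; the plate spans -124 to +66 mm about it.
- pocket1 (a point): centre of the floor of a nest pocket (the four are alike). Each pocket is 35 mm along the machine's x, 49 mm along its y, 6 mm deep, so its mouth is 6 mm above this point; moves with the slide; same axes as the machine. This one: near side (-x), column side (+y).
- pocket2 (a point): centre of the floor of a nest pocket (the four are alike). Each pocket is 35 mm along the machine's x, 49 mm along its y, 6 mm deep, so its mouth is 6 mm above this point; moves with the slide; same axes as the machine. This one: far side (+x), column side (+y).
- pocket3 (a point): centre of the floor of a nest pocket (the four are alike). Each pocket is 35 mm along the machine's x, 49 mm along its y, 6 mm deep, so its mouth is 6 mm above this point; moves with the slide; same axes as the machine. This one: near side (-x), grip side (-y).
- pocket4 (a point): centre of the floor of a nest pocket (the four are alike). Each pocket is 35 mm along the machine's x, 49 mm along its y, 6 mm deep, so its mouth is 6 mm above this point; moves with the slide; same axes as the machine. This one: far side (+x), grip side (-y).
- grip (a point): centre of the top of the slide's black upright pull grip: a block 56 mm along the marker's x, 14 mm along its y, standing 34 mm above the nest plate, at the plate's -y end. Pinch it across its 14 mm and pull or push along the marker's y.
- lock_hole (a point): centre of the mouth, in the bed's top face (24 mm above the bench), of the square lock hole: 22 mm wide, 17 mm deep, sides along the marker's axes. It is covered by the slide unless the slide is fully home, when it lies just behind the slide (plate's edge 16.5 mm from the hole's centre, so that the pin's grip stands 2.5 mm behind the plate).
- lock_pin: lock pin: steel shank 20 mm square and 15 mm long under a red square grip 28 mm wide and 34 mm high (110 g). Origin at the centre of the shank's foot, z up towards the grip. Starts in the lock hole, holding the slide home. The foot is stepped down to 14 mm square over its last 6 mm. Fully in when the grip rests on the bed. 
- park_hole (a point): centre of the mouth of the parking hole for the lock pin, in the bed's top face near its corner towards the robot and the bars (-x, -y); the same size, depth and direction as the lock hole.
- done_tray_in (a point): centre of the inner floor of the shallow white tray for finished bars, at the robot's far right: inside 162 mm along its x, 102 mm along its y, walls 4 mm thick and standing 16 mm above this floor; fixed.
- start_top (a point): centre of the top of the round green start button (28 mm across) on a white control pod (34 mm high) at the -x side of the bed; pressed straight down, travel 6 mm, about 5 N at the bottom, springs back.
- start (a joint): how far in m the start button is pressed: 0 = up, 0.006 = fully down.
- bar1: cast copper bar, a plain block 32 mm (its x) by 46 mm (its y) by 16 mm thick (z), about 200 g, lying flat on the bench to the robot's right. Origin at its middle, 8 mm above its underside. Seated in a pocket its origin is 8 mm above the pocket floor, its x along the marker's x and 10 mm of it stand above the nest plate. From none to two of the four bars may be absent.
- bar2: cast copper bar, a plain block 32 mm (its x) by 46 mm (its y) by 16 mm thick (z), about 200 g, lying flat on the bench to the robot's right. Origin at its middle, 8 mm above its underside. Seated in a pocket its origin is 8 mm above the pocket floor, its x along the marker's x and 10 mm of it stand above the nest plate. From none to two of the four bars may be absent.
- bar3: cast copper bar, a plain block 32 mm (its x) by 46 mm (its y) by 16 mm thick (z), about 200 g, lying flat on the bench to the robot's right. Origin at its middle, 8 mm above its underside. Seated in a pocket its origin is 8 mm above the pocket floor, its x along the marker's x and 10 mm of it stand above the nest plate. From none to two of the four bars may be absent.
- bar4: cast copper bar, a plain block 32 mm (its x) by 46 mm (its y) by 16 mm thick (z), about 200 g, lying flat on the bench to the robot's right. Origin at its middle, 8 mm above its underside. Seated in a pocket its origin is 8 mm above the pocket floor, its x along the marker's x and 10 mm of it stand above the nest plate. From none to two of the four bars may be absent.
- done1: finished brass bar with three dark marks on its top face, otherwise the same block as the copper bars: 32 mm (its x) by 46 mm (its y) by 16 mm thick, about 190 g, origin at its middle. Starts seated in a pocket of the nest. Either one or both are there.
- done2: finished brass bar with three dark marks on its top face, otherwise the same block as the copper bars: 32 mm (its x) by 46 mm (its y) by 16 mm thick, about 190 g, origin at its middle. Starts seated in a pocket of the nest. Either one or both are there.
- jar: Not part of the job; leave it be. Origin at its underside. Small glass jar with black cap, 36 mm across, 48 mm high.
- doming_block: Not part of the job; leave it be. Origin at its underside. Steel cube, 34 mm.
- bangle_blank: Not part of the job; leave it be. Origin at its underside. Brass ring lying flat, 36 mm across, 12 mm high.
- polish: Not part of the job; leave it be. Origin at its underside. Blue upright cylinder of polish, 32 mm across, 30 mm high.
- ring_box: Not part of the job; leave it be. Origin at its underside. Blue ring box, 36 mm square, 28 mm high.
There are look-alikes about, which are no part of the job. Leave any purple or turquoise look-alike of the bar1 alone.

How it is judged:
By the outcome, as a careful person would: the job done as asked, in the order asked, and still so for the second after the job is handed in, with the robot touching nothing.
Of bar1, bar2, bar3, bar4 only 2 to 4 are there at a start; the rules pass over those that are not, and their reading is None.
Of done1, done2 only 1 to 2 are there at a start; the rules pass over those that are not, and their reading is None.
At some moment in a run one of bar1, bar2, bar3, bar4, done1, done2 may be knocked a few centimetres aside while the robot is not near it.
Once in a run the grip may slacken for a moment while it holds something.
It also fails if it takes over 210 s, if anything falls off the work surface, if the arm or the gripper's body presses on something with over 40 N, if the wrist force passes 120 N, or if a joint passes its speed limit or range.

ROBOT

A 6-joint arm with a two-finger parallel gripper is mounted at the origin on the work surface. World frame = base frame: x ahead of the robot, y to its left, z up, the work surface at z = 0. Lengths are in mm, angles in rad, forces in N, time in s.
With the tool pointing down it reaches from about 275 to 1000 mm from the base axis. Payload 8.4 kg.
Tool frame: the origin (TCP) lies between the finger pads; the fingertips stand 17 mm ahead of it and the grasp point (between the pads) lies 2 mm behind it; z points along the fingers, y is the line along which they close (so a half turn about z gives the same grasp; the last joint's range is limited). The gripper opens to 85 mm and grips with 20 to 120 N. Pads are 22 mm wide; open, the fingers measure 114 mm over their backs; the gripper's body (76 mm by 85 mm) begins 54 mm behind the grasp point. The pads swing forward as they close: fully open they stand 13 mm farther back than shut.
Start: joints at [-1.21, 0.353, 1.633, -0, 1.155, -0.002], TCP at [221.807, -584.32, 248.281] pointing down, gripper open.
Joint ranges: [-2.63, 2.63], [-0.92, 2.1], [0.06, 2.66], [-1.3, 4.44], [0, 2.69], [-3.02, 3.02]. Speed limits (rad/s): [2.22, 2.22, 2.79, 3.14, 3.14, 3.14].

INTERFACE

Orientations are given as [roll, pitch, yaw] about the fixed x, y, z axes, in that order (R = Rz(yaw) Ry(pitch) Rx(roll)).
In Python, from rig import sense, grab_frame, sign_off gives the robot as it stands. The module is installed in compiled form; this text tells all that it offers.
- The arm moves only by the tool send_rows, never from a script. Its argument "moves" is a list that holds one entry, the list of rows, each a list of 7 numbers: the shift along the world's x, y, z in m, then the turn, a rotation vector about the world's x, y, z in rad, then the opening, from -1 (shut) to 1 (fully open). In form: [[[dx, dy, dz, rx, ry, rz, jaw], ...]]. A call has 1 to 10 rows; each row shifts and turns the commanded pose from where the row before left it; what a row does not reach is not made up. A row lasts 1/10 s, in which the tool goes at most 50 mm and 8.59 degrees, less where a joint would pass 70% of its speed; a pose out of reach is approached as far as the arm can. A call with a gripper value outside its range is refused whole. The fingers move at their own pace and stop on an object; "grip_force" is the grip in N (left out, the last holds). Time passes only in rows, so rows that do not move let the fingers close. It gives the time, the measured TCP pose, the force, the opening and the grip force at its end, in the units of the state.
- sense(): the state, without advancing time (a new reading comes with each control period).
- grab_frame(name): name is "scene" or "top" or "wrist"; returns a dict with "img" (480x640x3 uint8, red, green, blue), "mtx" (3x3 intrinsics, pixels), "dist" ([k1, k2, p1, p2, k3] as OpenCV has them; the pictures are not rectified), "rvec" (rotation vector, rad) and "tvec" (3), from world to camera coordinates, as OpenCV has them; the wrist camera has in their place "T_tool_cam" (4x4, takes a point from camera to tool coordinates, whose origin is the TCP and whose axes are the flange's). Camera axes: x right, y down, z forward; pixel columns grow to the right and rows downward; lengths in mm; the calibration is good to about 2 mm. A picture is of the moment at which its call begins: read the wrist's pose just before it. There is no depth.
- sign_off(): hands the job in; it is judged then, once.
The state is a dict: "clock": time; "qpos": joint angles; "qvel": joint speeds; "joint_efforts": joint torques, N m; "eef_pos": TCP position; "tcp_rot": TCP orientation; "contact_force": force on the tool from outside, world axes, zero at the start; "wrist_torque": the same for the moment, N m; "opening": opening from 0.0 (shut) to 1.0 (fully open); "grasp_force": force on a finger pad.
Only numpy, scipy, OpenCV 4.12 (cv2) and the standard library are available. Lean on these libraries where they do the work, as an engineer would, in place of code of your own. Each camera call takes 0.05 s, during which the arm holds its last target. There are 200 camera calls.

## Working session

There is one attempt and no reset: what is moved stays moved. The work goes in short steps, Python scripts to look and compute and a tool call to move; the robot and the scene stay as the last step left them, time stands still between calls to the robot, and variables do not carry over. Pictures are saved under pics/ and viewed, at most 14 in all, crops included, and the job is handed in when it is done.

Besides the shell and the picture viewer there is one more tool, called after "Request:" by a JSON object that holds its "op" and its "data", one argument or row to a line. send_rows: Moves the arm, as the interface text tells. Its arguments: {"type":"object","properties":{"moves":{"type":"array"},"grip_force":{"type":"number"}},"required":["moves"]}

```bash
mkdir -p pics
cat > h.py <<'E'
import numpy as np, cv2
from rig import sense, grab_frame, sign_off
from scipy.spatial.transform import Rotation as R
def cam(name):
    s=sense(); f=grab_frame(name); K=np.array(f['mtx'],float); d=np.array(f['dist'],float)
    if name=='wrist':
        T=np.eye(4); T[:3,:3]=R.from_euler('xyz',s['tcp_rot']).as_matrix(); T[:3,3]=s['eef_pos']
        W=T@np.array(f['T_tool_cam'])
    else:
        Rm=cv2.Rodrigues(np.array(f['rvec'],float))[0]; W=np.eye(4); W[:3,:3]=Rm.T; W[:3,3]=-Rm.T@np.array(f['tvec'],float).ravel()
    return dict(img=f['img'],K=K,d=d,W=W)
def ray(c,uv):
    p=cv2.undistortPoints(np.array(uv,float).reshape(-1,1,2),c['K'],c['d']).reshape(-1,2)
    v=np.c_[p,np.ones(len(p))]@c['W'][:3,:3].T
    return c['W'][:3,3],v
def onz(c,uv,z):
    o,v=ray(c,uv); return o+v*((z-o[2])/v[:,2])[:,None]
def proj(c,P):
    Wi=np.linalg.inv(c['W']); return cv2.projectPoints(np.array(P,float).reshape(-1,1,3),cv2.Rodrigues(Wi[:3,:3])[0],Wi[:3,3],c['K'],c['d'])[0].reshape(-1,2)
def tri(c1,u1,c2,u2):
    o1,v1=ray(c1,u1);o2,v2=ray(c2,u2);out=[]
    for a,b in zip(v1,v2):
        t=np.linalg.lstsq(np.c_[a,-b],o2-o1,rcond=None)[0]; p,q=o1+a*t[0],o2+b*t[1]; out.append(np.r_[(p+q)/2,np.linalg.norm(p-q)])
    return np.array(out)
def save(c,n): cv2.imwrite('pics/'+n+'.png',c['img'][:,:,::-1])
E
python3 - <<'E'
from h import *
s=sense();print(s)
for n in('scene','top'):
    c=cam(n);save(c,n+'0');print(n,c['W'].round(2).tolist())
c=cam('wrist');save(c,'wrist0');print(c['W'].round(3).tolist(),c['K'].tolist())
E
```

```text
{'clock': 0.0, 'qpos': array([-1.21041180e+00,  3.53637235e-01,  1.63415273e+00, -1.80152191e-05,
        1.15514328e+00, -2.41212778e-03]), 'qvel': array([-0.00027851, -0.00082265,  0.0020795 , -0.00143348, -0.00153384,
        0.00076746]), 'joint_efforts': array([-2.65359180e-03, -6.05263066e+01, -3.42067373e+01, -2.04922758e-04,
        9.26762063e-03, -5.06014175e-06]), 'eef_pos': array([ 221.63759181, -583.90625039,  247.56050003]), 'tcp_rot': array([-3.14025202e+00,  1.32377792e-05,  3.62803952e-01]), 'contact_force': array([-0.169973  ,  0.42185578, -0.27073354]), 'wrist_torque': array([-0.00407932,  0.01162751,  0.05241789]), 'grasp_force': 0.0, 'opening': 1.0019801935179338}
scene [[-0.56, 0.55, -0.61, 1250.37], [0.83, 0.38, -0.42, 395.06], [-0.0, -0.75, -0.67, 856.31], [0.0, 0.0, 0.0, 1.0]]
top [[-0.0, -0.98, 0.18, 427.62], [-1.0, 0.0, 0.01, -82.54], [-0.01, -0.18, -0.98, 900.87], [0.0, 0.0, 0.0, 1.0]]
[[0.356, -0.892, -0.279, 292.986], [-0.935, -0.34, -0.104, -557.551], [-0.002, 0.298, -0.955, 373.045], [0.0, 0.0, 0.0, 1.0]] [[366.0086574993903, 0.0, 318.565793029254], [0.0, 366.0086574993903, 245.4016553533762], [0.0, 0.0, 1.0]]
```

View pics/top0.png

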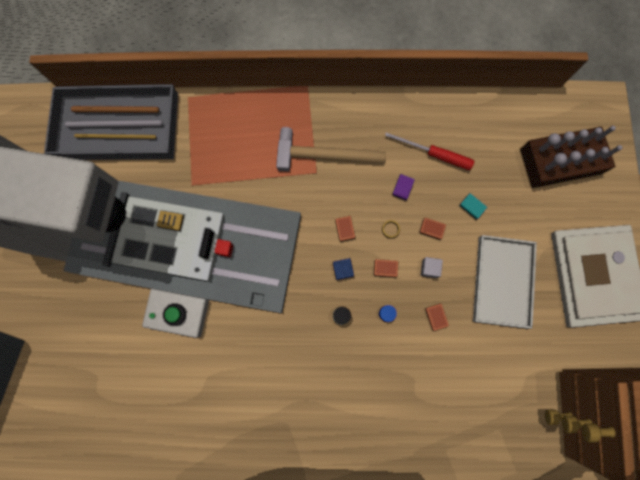

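View pics/scene0.png

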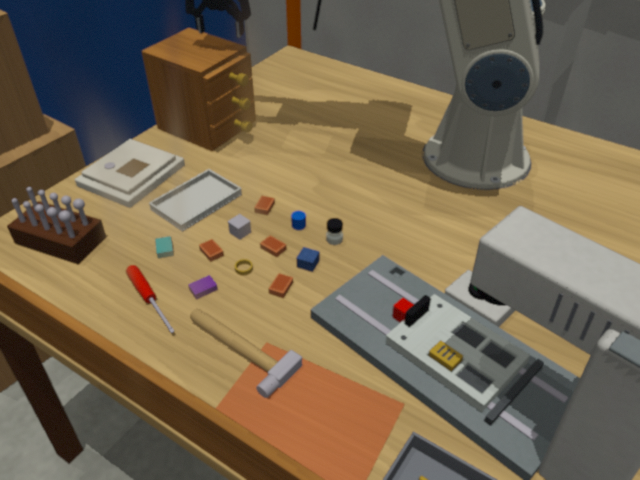

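Top view: the lock pin is at (223,248), with the slide grip at (207,243) and the park hole at (257,298). There is one brass bar at (170,220), in pocket4; the other three pockets look empty. The start button is at (174,314) and the tray at (505,282).

Candidates for "copper bar":
- Copper: (345,228), (432,228), (386,268) and (437,316).
- Look-alikes to leave: purple (403,187) and turquoise (473,206).
- Leather mat and red screwdriver: not bars.

Candidates for "red pin": only (223,248); the screwdriver handle at (450,157) is not it.

```bash
cat >> h.py <<'E'
def blobs(c,lo,hi,amin=60,extra=None):
    hsv=cv2.cvtColor(c['img'],cv2.COLOR_RGB2HSV); m=cv2.inRange(hsv,lo,hi)
    if lo[0]==0: m|=cv2.inRange(hsv,(172,lo[1],lo[2]),(180,255,255))
    m=cv2.morphologyEx(m,cv2.MORPH_OPEN,np.ones((3,3)))
    cs=[k for k in cv2.findContours(m,cv2.RETR_EXTERNAL,cv2.CHAIN_APPROX_NONE)[0] if cv2.contourArea(k)>amin]
    return cs
def rect(c,k,z):
    """min-area rectangle of contour cast on plane z: centre, sizes, yaw of long side"""
    P=onz(c,k.reshape(-1,2),z)[:,:2].astype(np.float32); (x,y),(w,h),a=cv2.minAreaRect(P)
    a=np.radians(a)
    if w<h: w,h,a=h,w,a+np.pi/2
    a=(a+np.pi/2)%np.pi-np.pi/2
    return np.round([x,y,w,h],1),round(a,3)
E
python3 - <<'E'
from h import *
c=cam('top');s=cam('scene')
for n,lo,hi,z in(('cu',(0,90,60),(12,200,255),16),('red',(0,200,90),(6,255,255),58),('green',(55,120,40),(85,255,255),40),('brass',(15,120,90),(30,255,255),57)):
    for k in blobs(c,lo,hi,30):
        u=k.reshape(-1,2).mean(0)
        if n=='cu' and cv2.contourArea(k)>900: continue
        print(n,u.round(),cv2.contourArea(k),*rect(c,k,z), np.median(cv2.cvtColor(c['img'],cv2.COLOR_RGB2HSV)[k[:,0,1],k[:,0,0]],0))
print('bed',onz(c,[(299,212),(281,311),(118,180),(67,271)],24)[:,:2].round())
print('park',onz(c,[(257,298)],24).round(),'tray',onz(c,[(479,235),(536,240),(531,328),(476,322)],20).round(), 'pin',onz(c,[(223,248)],58).round())
E
```

```text
cu [437. 317.] 385.5 [ 438.3 -300.7   46.4   33.8] 0.307 [ 11. 142. 135.]
cu [386. 268.] 363.5 [ 533.4 -204.6   45.    33.4] 1.541 [ 11. 140. 141.]
cu [221. 246.] 162.5 [575.5 117.8  29.4  27.1] -0.162 [  1. 164. 140.]
cu [432. 228.] 351.0 [ 611.8 -299.9   46.6   33.7] 1.237 [ 11.  142.  133.5]
cu [345. 228.] 339.5 [ 612.2 -126.4   47.2   32.3] 0.186 [ 10. 142. 143.]
cu [447. 155.] 52.5 [ 764.7 -338.3   43.5    8.9] 1.14 [  1. 196. 157.]
green [172. 314.] 168.5 [443.  201.4  27.1  26.1] -1.565 [ 66. 142.  68.]
brass [601. 433.] 203.5 [ 228.9 -581.7   45.    24.1] 1.543 [ 20. 155.  97.]
brass [571. 423.] 37.5 [ 245.9 -525.9   20.7   11.2] -0.023 [ 20. 155.  97.]
brass [553. 415.] 33.0 [ 261.2 -495.3   19.5   11. ] -0.069 [ 20.  154.   97.5]
brass [391. 229.] 267.0 [ 602.7 -211.4   36.8   34. ] -0.025 [ 18. 125. 133.]
brass [177. 222.] 74.0 [617.1 195.4  29.6  11.9] -0.187 [ 20.  146.5 117.5]
brass [164. 217.] 56.0 [626.9 222.   19.8  18.3] -0.168 [ 19.  137.5 130. ]
brass [124. 136.] 74.0 [792.6 313.1  76.3   4.3] 1.555 [ 20.  139.  117.5]
bed [[643. -36.]
 [450.  -3.]
 [712. 334.]
 [526. 422.]]
park [[474.  44.  24.]] tray [[ 597. -391.   20.]
 [ 587. -504.   20.]
 [ 416. -481.   20.]
 [ 428. -375.   20.]] pin [[566. 105.  58.]]
```

Request:
{"op": "send_rows", "data": {
  "moves": [
    [[0.03,0.035,0,0,0,-0.05,1],[0.03,0.035,0,0,0,-0.05,1],[0.03,0.035,0,0,0,-0.05,1],[0.03,0.035,0,0,0,-0.05,1],[0.03,0.035,0,0,0,-0.05,1],[0.03,0.035,0,0,0,-0.05,1],[0.03,0.035,0,0,0,-0.05,1],[0.03,0.035,0,0,0,-0.05,1],[0.03,0.035,0,0,0,-0.05,1],[0.03,0.035,0,0,0,-0.05,1]]
  ]
}}

```text
clock: 1.25
eef_pos: [522.8, -232.7, 248.4]
tcp_rot: [3.141, -0.0, -0.139]
contact_force: [-0.6, -0.9, 0.2]
opening: 1.003
grasp_force: 0.0
```

Request:
{"op": "send_rows", "data": {
  "moves": [
    [[0,0,0,0,0,0,1],[0,0,0,0,0,0,1],[0,0,0,0,0,0,1]]
  ]
}}

```text
clock: 1.55
eef_pos: [521.2, -234.8, 248.1]
tcp_rot: [3.141, 0.001, -0.137]
contact_force: [-1.0, 0.3, -0.7]
opening: 0.996
grasp_force: 0.0
```

Run:
```python
from h import *
import pickle
c=cam('wrist');save(c,'w1');pickle.dump(c,open('w1.pkl','wb'));print(sense()['eef_pos'],sense()['tcp_rot'])
for k in blobs(c,(0,90,60),(13,220,255),300):print(k.reshape(-1,2).mean(0).round(),cv2.contourArea(k),*rect(c,k,16))
```

```text
[ 521.0516837  -235.14685502  248.19023301] [ 3.14139237e+00  4.73091034e-04 -1.37898287e-01]
[391. 275.] 1282.0 [ 443.4 -301.3   50.9   32.4] 0.314
[288. 200.] 1468.5 [ 536.2 -206.4   46.1   33.1] 1.489
[192. 129.] 1789.0 [ 614.5 -128.6   46.2   34.8] 0.205
[376. 102.] 1795.0 [ 614.3 -300.4   46.2   32.3] 1.246
[45. 12.] 1530.5 [732.8 -25.6 100.3  21.5] -1.471
```

View pics/w1.png

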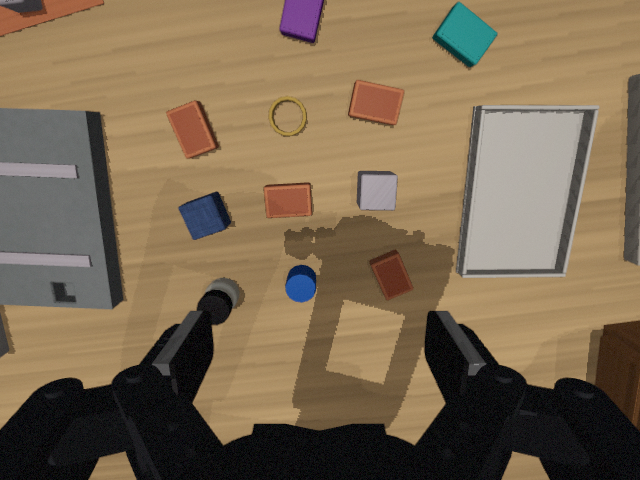

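Wrist view: the copper bars are at (192,129), (376,102), (288,200) and (391,275). Purple (302,15) and turquoise (465,33) are clearly separate, the tray is at right and the bed with its park hole at (63,292) is at left. I'll move to the marker next.

Request:
{"op": "send_rows", "data": {
  "moves": [
    [[0,0.035,0,0,0,0,1],[0,0.035,0,0,0,0,1],[0,0.035,0,0,0,0,1],[0,0.035,0,0,0,0,1],[0,0.035,0,0,0,0,1],[0,0.035,0,0,0,-0.03,1],[0,0.035,0,0,0,0,1],[0,0.035,0,0,0,0,1],[0,0,0,0,0,0,1],[0,0,0,0,0,0,1]]
  ]
}}

```text
clock: 2.6
eef_pos: [521.6, 45.1, 248.3]
tcp_rot: [3.141, -0.0, -0.167]
contact_force: [0.5, 0.3, 0.7]
opening: 0.999
grasp_force: 0.0
```

Run:
```python
from h import *
import pickle
c=cam('wrist');save(c,'w2');pickle.dump(c,open('w2.pkl','wb'));print(sense()['eef_pos'],sense()['tcp_rot'])
for k in blobs(c,(0,180,60),(8,255,255),300):print('red',k.reshape(-1,2).mean(0).round(),cv2.contourArea(k),*rect(c,k,58))
for k in blobs(c,(55,120,30),(85,255,255),60):print('green',k.reshape(-1,2).mean(0).round(),cv2.contourArea(k),*rect(c,k,40))
```

```text
[521.67128712  44.54627173 248.30990766] [ 3.14112512e+00 -2.41562134e-05 -1.67747345e-01]
red [240. 177.] 1122.0 [570.3 104.2  31.2  28. ] 1.404
green [146. 321.] 72.0 [442.8 237.9  11.1   9.2] 1.41
green [176. 316.] 289.0 [443.7 205.7  32.   15.1] -0.956
```

View pics/w2.png

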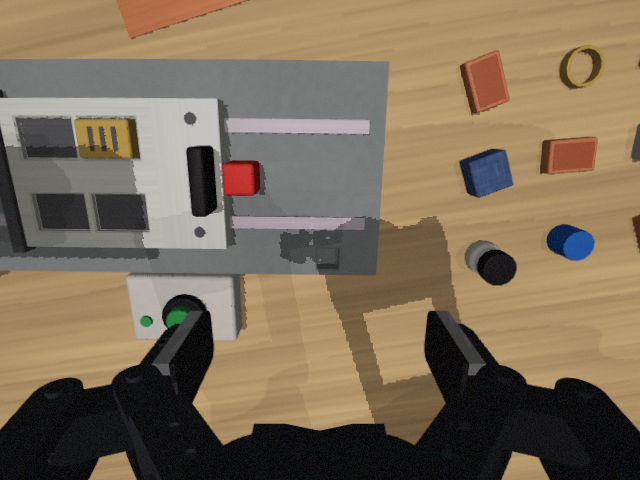

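The wrist view shows the red pin at (240,177), the slide grip at (202,181), the park hole at (328,259) and the bed corners at (388,62) and (377,275). The brass bar is at (107,138) and three pockets are empty.

Run:
```python
from h import *
import pickle
c=pickle.load(open('w2.pkl','rb'));t=cam('top')
p=onz(c,[(388,62),(377,275)],24)[:,:2];print('bed end',p.round(1),np.linalg.norm(p[0]-p[1]),np.arctan2(*(p[0]-p[1])[::-1]))
# rail edges & plate edges for yaw
for a,b,z in(((229,120),(369,122),24),((228,219),(365,221),24),((100,98),(218,99),47),((218,100),(227,247),47),((80,247),(226,248),47)):
    q=onz(c,[a,b],z)[:,:2];d=q[1]-q[0];print(q.round(1).tolist(),np.arctan2(d[1],d[0]).round(4),np.linalg.norm(d).round(1))
g=cv2.cvtColor(c['img'],cv2.COLOR_RGB2GRAY)
crop=c['img'][150:300,180:400];cv2.imwrite('pics/crop1.png',cv2.resize(crop[:,:,::-1],None,fx=3.5,fy=3.5,interpolation=cv2.INTER_CUBIC))
# two view heights
print('tri pin ',tri(c,[(240,177)],t,[(223,248)]))
print('bed corners',tri(c,[(388,62),(377,275)],t,[(299.5,212),(281.5,311)]).round(1))
for uvw,uvt in(((192,129),(345,228)),((376,102),(432,228)),((288,200),(386,268)),((391,275),(437,317))):
    print('bar',tri(pickle.load(open('w1.pkl','rb')),[uvw],t,[uvt]).round(1))
```

```text
bed end [[644.  -36.9]
 [447.6  -3.7]] 199.13308025149865 -0.16760724813360914
[[620.0, 110.8], [597.2, -14.3]] -1.7509 127.1
[[530.4, 133.4], [506.2, 1.2]] -1.7516 134.4
[[654.2, 208.7], [636.3, 110.8]] -1.752 99.6
[[635.5, 111.0], [508.7, 134.0]] 2.9617 129.0
[[531.7, 272.0], [507.9, 135.2]] -1.7433 138.8
tri pin  [[5.69240974e+02 1.09789393e+02 3.64154214e+01 3.07176636e-01]]
bed corners [[643.6 -36.7  24.1   0.9]
 [449.3  -3.7  27.6   0.7]]
bar [[ 614.5 -126.6    9.4    1.6]]
bar [[ 6.159e+02 -3.037e+02 -2.500e+00  1.000e-01]]
bar [[ 534.2 -206.3    6.6    1.7]]
bar [[ 438.  -303.6    4.3    1.1]]
```

View pics/crop1.png

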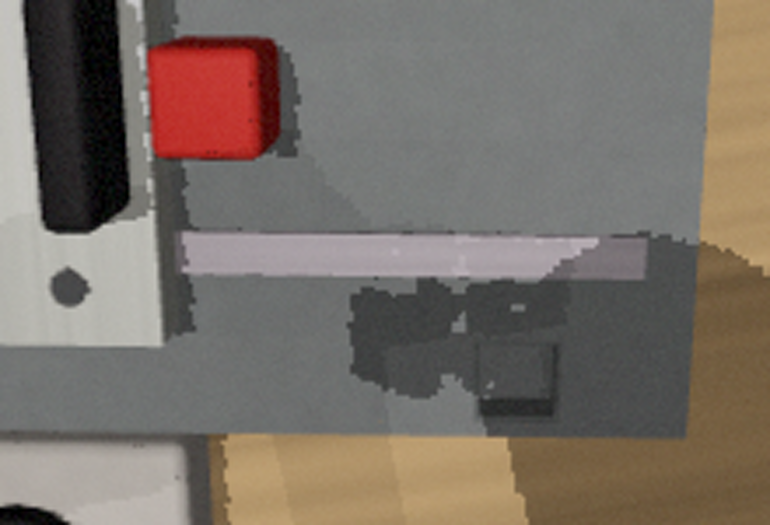

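Run:
```python
from h import *
import pickle
c=pickle.load(open('w2.pkl','rb'))
print('pin',onz(c,[(238.3,179.3)],58).round(1),onz(c,[(222.9,163.4),(253.7,163.4),(253.7,195.1),(222.9,195.1)],58).round(1).tolist())
print('park',onz(c,[(327.7,258.1)],24).round(1),onz(c,[(316.6,248),(338.9,248),(338.9,268.3),(316.6,268.3)],24).round(1).tolist())
th=-.178;Rz=np.array([[np.cos(th),-np.sin(th)],[np.sin(th),np.cos(th)]]);O=np.array([545.8,-20.3])+Rz@[0,170]
print('O',O,'pin exp',O+Rz@[0,-40.5])
```

```text
pin [[569.3 106.5  58. ]] [[584.6, 116.4, 58.0], [580.2, 90.6, 58.0], [553.8, 96.5, 58.0], [558.3, 122.9, 58.0]]
park [[474.2  43.4  24. ]] [[486.6, 52.7, 24.0], [482.9, 30.6, 24.0], [461.4, 33.8, 24.0], [465.1, 56.3, 24.0]]
O [575.90045998 147.01396328] pin exp [568.72946804 107.15387203]
```

Request:
{"op": "send_rows", "data": {
  "moves": [
    [[0.0,0,-0.01,0,0,0.14,0.3],[0.0,0,-0.01,0,0,0.14,0.3],[0.0,0,-0.01,0,0,0.14,0.3],[0.0,0,-0.01,0,0,0.14,0.3],[0.0,0,-0.01,0,0,0.14,0.3],[0.0,0,-0.01,0,0,0.14,0.3],[0.0,0,-0.01,0,0,0.14,0.3],[0.0,0,-0.01,0,0,0.14,0.3],[0.0,0,-0.01,0,0,0.14,0.3],[0.0,0,-0.01,0,0,0.14,0.3]]
  ]
}}

```text
clock: 3.7
eef_pos: [521.9, 44.1, 147.9]
tcp_rot: [3.141, 0.0, 1.236]
contact_force: [-0.3, -0.4, -0.3]
opening: 0.65
grasp_force: 0.0
```

Request:
{"op": "send_rows", "data": {
  "moves": [
    [[0,0,0,0,0,0.14,0.3],[0,0,0,0,0,0.02,0.3],[0,0,0,0,0,0,0.3],[0,0,0,0,0,0,0.3]]
  ]
}}

```text
clock: 4.1
eef_pos: [522.0, 45.1, 148.6]
tcp_rot: [3.141, -0.0, 1.389]
contact_force: [-0.0, 0.7, 1.0]
opening: 0.652
grasp_force: 0.0
```

Run:
```python
from h import *
import pickle
c=cam('wrist');save(c,'w3');pickle.dump(c,open('w3.pkl','wb'));print(sense()['eef_pos'],sense()['tcp_rot'])
```

```text
[522.02893102  45.28291624 148.57747021] [ 3.14106012e+00 -1.20325430e-04  1.38966992e+00]
```

View pics/w3.png

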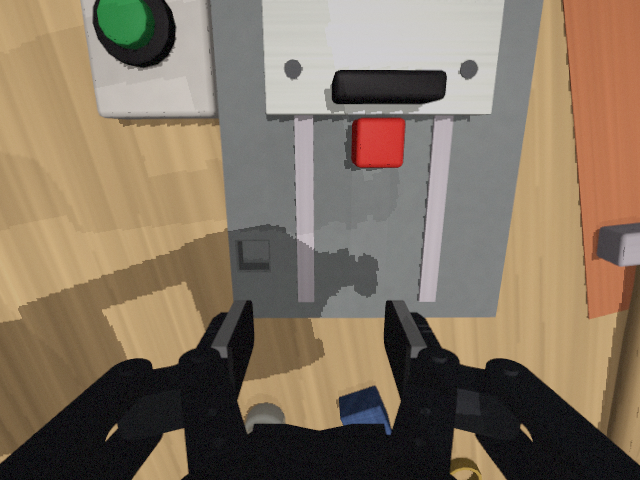

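Close view: the pin top is at (381,141), directly behind the slide grip at (389,87), and the park hole is at (255,252). The pin choice is confirmed.

Run:
```python
from h import *
import pickle
c=pickle.load(open('w2.pkl','rb'));d=pickle.load(open('w3.pkl','rb'))
print('pin',onz(d,[(381,141)],58).round(1),'park',onz(d,[(254.5,252)],24).round(1))
print(tri(c,[(238.3,179.3),(327.7,258.1),(388,62),(377,275)],d,[(381,141),(254.5,252),(497,317),(234,318)]).round(1))
q=onz(d,[(234,318),(497,317),(304,119),(306,301),(266,112),(491,113),(449,119),(432,301)],24)[:,:2]
for i in(0,2,4,6):
    e=q[i+1]-q[i];print(np.arctan2(e[1],e[0]).round(4))
```

```text
pin [[569.9 108.3  58. ]] park [[475.6  46.5  24. ]]
[[ 5.697e+02  1.076e+02  5.550e+01  1.500e+00]
 [ 4.728e+02  4.390e+01  1.680e+01  2.200e+00]
 [ 6.439e+02 -3.580e+01  2.810e+01  1.100e+00]
 [ 4.466e+02 -4.000e+00  2.110e+01  4.000e-01]]
-0.1778
-1.7517
-0.1825
-1.7461
```

Request:
{"op": "send_rows", "data": {
  "moves": [
    [[0,0,-0.014,0,0,0,0.3],[0,0,-0.014,0,0,0,0.3],[0,0,-0.014,0,0,0,0.3],[0,0,-0.014,0,0,0,0.3],[0,0,-0.011,0,0,0,0.3],[0.012,0.0155,0,0,0,0,0.3],[0.012,0.0155,0,0,0,0,0.3],[0.012,0.0155,0,0,0,0,0.3],[0.0115,0.0155,0,0,0,0,0.3],[0,0,0,0,0,0,0.3]]
  ]
}}

```text
clock: 5.15
eef_pos: [571.9, 110.2, 81.8]
tcp_rot: [3.139, -0.001, 1.394]
contact_force: [-0.1, -0.4, -0.6]
opening: 0.648
grasp_force: 0.0
```

Request:
{"op": "send_rows", "data": {
  "moves": [
    [[0,0,-0.012,0,0,0,0.3],[0,0,-0.012,0,0,0,0.3],[0,0,-0.012,0,0,0,0.3],[0,0,0,0,0,0,0.3],[0,0,0,0,0,0,-1],[0,0,0,0,0,0,-1],[0,0,0,0,0,0,-1],[0,0,0,0,0,0,-1],[0,0,0,0,0,0,-1],[0,0,0,0,0,0,-1]]
  ],
  "grip_force": 50
}}

```text
clock: 6.15
eef_pos: [569.5, 107.7, 45.6]
tcp_rot: [3.141, -0.0, 1.393]
contact_force: [0.2, 0.1, 3.3]
opening: 0.32
grasp_force: 49.2
```

Run:
```python
from h import *
s=sense();print(s['eef_pos'],s['tcp_rot'],s['opening'],s['grasp_force'],s['contact_force'])
```

```text
[569.45401472 107.68841378  45.58637578] [ 3.14122003e+00 -1.06385228e-04  1.39280196e+00] 0.3199171683829768 49.23637568950653 [0.17578666 0.11289654 3.29070194]
```

Request:
{"op": "send_rows", "data": {
  "moves": [
    [[0,0,0.01,0,0,0,-1],[0,0,0.01,0,0,0,-1],[0,0,0.01,0,0,0,-1],[-0.006,-0.03,0,0,0,0,-1],[-0.006,-0.0227,0,0,0,0,-1],[-0.02,-0.01,0,0,0,0,-1],[-0.03,0,0,0,0,0,-1],[-0.033,0,0,0,0,0,-1],[0,0,0,0,0,0,-1],[0,0,0,0,0,0,-1]]
  ]
}}

```text
clock: 7.15
eef_pos: [474.5, 45.0, 76.2]
tcp_rot: [3.14, -0.0, 1.393]
contact_force: [-0.1, 0.3, -0.7]
opening: 0.319
grasp_force: 49.8
```

Run:
```python
from h import *
import pickle
c=cam('wrist');save(c,'w4');pickle.dump(c,open('w4.pkl','wb'));s=sense();print(s['eef_pos'],s['tcp_rot'],s['opening'],s['grasp_force'])
print(proj(c,[(474.3,44.9,24)]))
cv2.imwrite('pics/crop2.png',cv2.resize(c['img'][200:460,180:480,::-1],None,fx=2,fy=2))
```

```text
[475.47971954  45.0946541   76.23574402] [ 3.13941468e+00 -6.02698716e-04  1.39286359e+00] 0.31829078819918644 49.80934023857117
[[317.79110639 282.88467885]]
```

View pics/crop2.png

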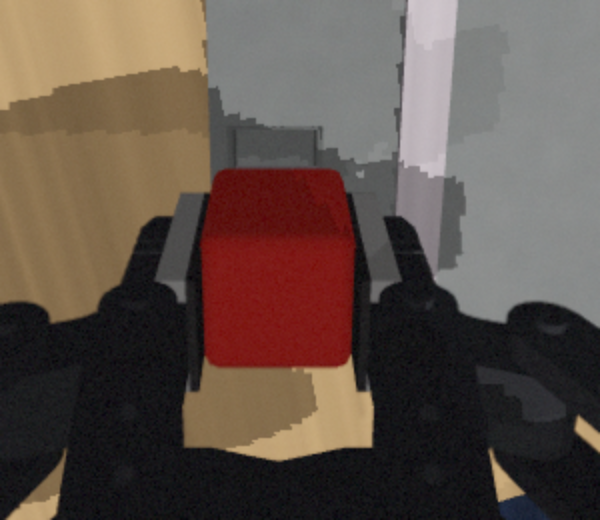

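The held pin is seen, with the hole's far edge just ahead of it at row 263 and columns 297–339. I'll compute the hole position from that.

Run:
```python
from h import *
import pickle
c=pickle.load(open('w4.pkl','rb'));q=onz(c,[(297,263.7),(339.5,263.7)],24)[:,:2];print(q.round(1),np.linalg.norm(q[0]-q[1]))
print('centre',q.mean(0)-11*np.array([.177,.984]))
# pin check: far bottom/top edge of grip in view, expected pin top corners if centred at TCP, top z=58+30.6
s=np.array([475.0,45.0]);Rm=np.array([[.984,.177],[-.177,.984]])
for z in(54.6,88.6):print(z,(proj(c,[np.r_[s+Rm@v,z] for v in((-14,14),(14,14),(14,-14),(-14,-14))])-[180,200]).round(1).tolist())
```

```text
[[465.6  57.3]
 [487.2  53.5]] 21.945712550305803
centre [474.47844938  44.58244031]
54.6 [[107.0, 80.4], [171.5, 80.4], [169.8, 137.1], [108.5, 137.1]]
88.6 [[99.0, 118.6], [180.0, 118.6], [177.3, 186.4], [101.4, 186.3]]
```

Request:
{"op": "send_rows", "data": {
  "moves": [
    [[0,-0.0006,-0.01,0,0,0,-1],[0,0,-0.006,0,0,0,-1],[0,0,-0.004,0,0,0,-1],[0,0,-0.004,0,0,0,-1],[0,0,-0.003,0,0,0,-1],[0,0,0,0,0,0,-1]]
  ]
}}

```text
clock: 7.8
eef_pos: [474.0, 44.4, 47.7]
tcp_rot: [-3.141, 0.0, 1.393]
contact_force: [-0.2, -0.2, -1.0]
opening: 0.318
grasp_force: 49.8
```

Request:
{"op": "send_rows", "data": {
  "moves": [
    [[0,0,-0.002,0,0,0,-1],[0,0,-0.002,0,0,0,-1],[0,0,0,0,0,0,-1]]
  ]
}}

```text
clock: 8.1
eef_pos: [474.6, 44.4, 45.5]
tcp_rot: [3.141, -0.0, 1.393]
contact_force: [-5.3, -0.1, 18.5]
opening: 0.318
grasp_force: 52.5
```

Request:
{"op": "send_rows", "data": {
  "moves": [
    [[0,0,0,0,0,0,0.1],[0,0,0,0,0,0,0.1],[0,0,0,0,0,0,0.1],[0,0,0.02,0,0,0,0.1],[0,0,0.025,0,0,0,0.1],[0,0,0.025,0,0,-0.14,0.1],[0,0,0.02,0,0,-0.14,0.1],[0,0,0.01,0,0,-0.14,0.1],[0,0,0,0,0,-0.14,0.1],[0,0,0,0,0,-0.14,0.1]]
  ]
}}

```text
clock: 9.1
eef_pos: [474.5, 44.4, 144.7]
tcp_rot: [3.141, -0.001, 0.687]
contact_force: [0.0, 0.1, -0.7]
opening: 0.551
grasp_force: 0.0
```

Request:
{"op": "send_rows", "data": {
  "moves": [
    [[0,0,0,0,0,-0.14,0.1],[0,0,0,0,0,-0.14,0.1],[0,0,0,0,0,-0.14,0.1],[0,0,0,0,0,-0.14,0.1],[0,0,0,0,0,-0.14,0.1],[0,0,0,0,0,-0.14,0.1],[0,0,0,0,0,-0.03,0.1],[0,0,0,0,0,0,0.1],[0,0,0,0,0,0,0.1]]
  ]
}}

```text
clock: 10.0
eef_pos: [474.3, 44.4, 144.2]
tcp_rot: [3.142, 0.0, -0.176]
contact_force: [0.0, 0.1, -0.2]
opening: 0.551
grasp_force: 0.0
```

Run:
```python
from h import *
import pickle
d=pickle.load(open('w3.pkl','rb'))
q=onz(d,[(334,70),(445,71)],81)[:,:2];print('back edge',q.round(1).tolist(),np.linalg.norm(q[0]-q[1]));print('grip',q.mean(0)-7*np.array([.177,.984]))
q=onz(d,[(266,113),(491,114)],47)[:,:2];print('plate edge',q.round(1).tolist(),np.linalg.norm(q[0]-q[1]),q.mean(0))
c=cam('wrist');save(c,'w5');pickle.dump(c,open('w5.pkl','wb'));s=sense();print(s['eef_pos'],s['tcp_rot'])
```

```text
back edge [[548.3, 146.4], [601.2, 136.5]] 53.77603532699481
grip [573.51550924 134.54536516]
plate edge [[507.5, 135.5], [637.5, 111.5]] 132.25669681051204 [572.49404787 123.50030024]
[474.24310373  44.37760981 144.17964284] [ 3.14156159e+00  1.68575188e-04 -1.76043428e-01]
```

View pics/w5.png

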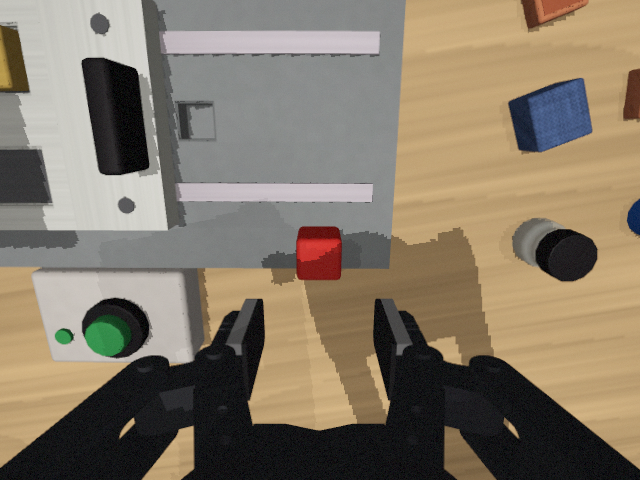

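The pin stands parked at (320,252), upright. The open lock hole is at (197,121) and the slide grip at (115,115). Next I'll grasp the slide grip.

Request:
{"op": "send_rows", "data": {
  "moves": [
    [[0.02,0.018,0,0,0,0,0.1],[0.02,0.018,0,0,0,0,0.1],[0.02,0.018,0,0,0,0,0.1],[0.02,0.018,0,0,0,0,0.1],[0.0195,0.018,0,0,0,-0.002,0.1],[0,0,-0.025,0,0,0,0.1],[0,0,-0.025,0,0,0,0.1],[0,0,-0.015,0,0,0,0.1],[0,0,-0.011,0,0,0,0.1],[0,0,0,0,0,0,0.1]]
  ]
}}

```text
clock: 11.05
eef_pos: [573.0, 134.1, 67.0]
tcp_rot: [3.141, 0.002, -0.179]
contact_force: [-0.6, -0.6, -0.2]
opening: 0.548
grasp_force: 0.0
```

Request:
{"op": "send_rows", "data": {
  "moves": [
    [[0,0,0,0,0,0,-1],[0,0,0,0,0,0,-1],[0,0,0,0,0,0,-1],[0,0,0,0,0,0,-1],[0,0,0,0,0,0,-1],[0,0,0,0,0,0,-1],[0,0,0,0,0,0,-1]]
  ],
  "grip_force": 50
}}

```text
clock: 11.75
eef_pos: [574.6, 134.6, 69.5]
tcp_rot: [-3.141, -0.002, -0.179]
contact_force: [0.4, 0.6, 5.6]
opening: 0.156
grasp_force: 50.4
```

Request:
{"op": "send_rows", "data": {
  "moves": [
    [[-0.0023,-0.0128,0,0,0,0,-1],[-0.0023,-0.0128,0,0,0,0,-1],[-0.0023,-0.0128,0,0,0,0,-1],[-0.0023,-0.0128,0,0,0,0,-1],[-0.0023,-0.0128,0,0,0,0,-1],[-0.0023,-0.0128,0,0,0,0,-1],[-0.0023,-0.0128,0,0,0,0,-1],[-0.0023,-0.0128,0,0,0,0,-1],[-0.0023,-0.0128,0,0,0,0,-1],[-0.0023,-0.0128,0,0,0,0,-1]]
  ]
}}

```text
clock: 12.75
eef_pos: [551.5, 6.9, 69.5]
tcp_rot: [-3.139, -0.002, -0.18]
contact_force: [8.8, 84.2, 8.1]
opening: 0.159
grasp_force: 55.3
```

Request:
{"op": "send_rows", "data": {
  "moves": [
    [[-0.0003,-0.0015,0,0,0,0,-1],[0,0,0,0,0,0,-1],[0,0,0,0,0,0,-1]]
  ]
}}

```text
clock: 13.05
eef_pos: [551.5, 7.3, 69.6]
tcp_rot: [-3.138, -0.002, -0.18]
contact_force: [-1.3, 19.0, 7.2]
opening: 0.157
grasp_force: 53.3
```

Request:
{"op": "send_rows", "data": {
  "moves": [
    [[0,0,0,0,0,0,0.1],[0,0,0,0,0,0,0.1],[0,0,0,0,0,0,0.1],[0,0,0.02,0,0,0,0.1],[0,0,0.025,0,0,0,0.1],[0,0,0.025,0,0,0,0.1],[0.005,0.025,0.025,0,0,0,0.1],[0.005,0.025,0.025,0,0,0,0.1],[0.003,0.02,0,0,0,0,0.1],[0,0.01,0,0,0,0,0.1]]
  ]
}}

```text
clock: 14.05
eef_pos: [564.2, 86.0, 189.2]
tcp_rot: [-3.141, -0.002, -0.179]
contact_force: [0.1, 0.2, -0.0]
opening: 0.548
grasp_force: 0.0
```

Request:
{"op": "send_rows", "data": {
  "moves": [
    [[0,0,0,0,0,0,0.1],[0,0,0,0,0,0,0.1],[0,0,0,0,0,0,0.1]]
  ]
}}

```text
clock: 14.35
eef_pos: [563.0, 84.0, 187.6]
tcp_rot: [3.141, 0.001, -0.18]
contact_force: [-0.2, -1.1, 0.2]
opening: 0.55
grasp_force: 0.0
```

Run:
```python
from h import *
import pickle
c=cam('wrist');save(c,'w6');pickle.dump(c,open('w6.pkl','wb'));s=sense();print(s['eef_pos'],s['tcp_rot'])
for k in blobs(c,(15,90,70),(32,255,255),100):print('brass',k.reshape(-1,2).mean(0).round(),cv2.contourArea(k),*rect(c,k,57))
```

```text
[563.09747552  83.989304   187.71294471] [ 3.14102902e+00  1.04497642e-03 -1.79989501e-01]
brass [463. 458.] 1519.0 [335.2  -5.3  82.6  32.4] 0.446
brass [174. 458.] 1563.0 [380.7 246.4  83.2  33.2] -0.804
brass [320. 386.] 9571.0 [438.8 105.8 120.   95. ] 1.392
brass [ 57. 378.] 10951.0 [487.1 339.8 216.   88.7] -1.094
brass [310. 191.] 2858.0 [599.4  82.8  45.3  31.6] 1.392
brass [394. 145.] 108157.0 [595.7 -33.5 619.7 269.1] 0.819
```

View pics/w6.png

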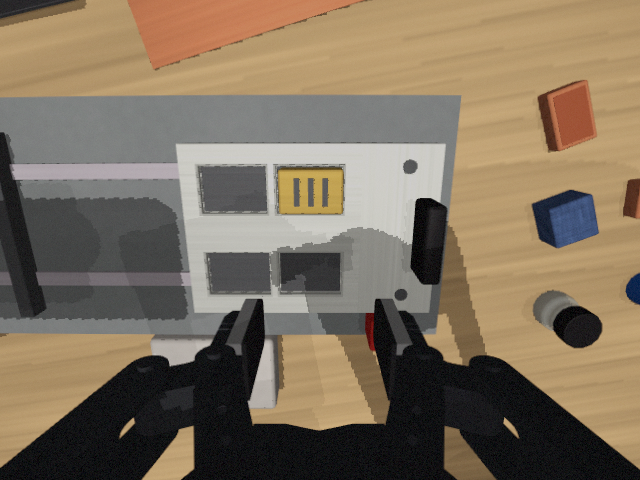

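The slide is out, with the brass bar at (310,191) in pocket4. The empty pockets are P2 (233,189), P1 (240,273) and P3 (311,272). I'll measure their mouths and the tray.

Run:
```python
from h import *
import pickle
c=pickle.load(open('w6.pkl','rb'));g=cv2.cvtColor(c['img'],cv2.COLOR_RGB2GRAY)
th=-.178;Rz=np.array([[np.cos(th),-np.sin(th)],[np.sin(th),np.cos(th)]])
for t in(90,100,110,120):
    roi=np.zeros_like(g);roi[155:300,193:350]=255
    m=cv2.bitwise_and(cv2.inRange(g,0,t),roi)
    for k in cv2.findContours(m,cv2.RETR_EXTERNAL,cv2.CHAIN_APPROX_NONE)[0]:
        if cv2.contourArea(k)>1500:print(t,k.reshape(-1,2).mean(0).round(),*rect(c,k,47))
Q={'P2':[(199,165),(268,165),(268,213.5),(203,213.5)],'P1':[(205.5,252),(271.5,252),(271.5,293.5),(208,293.5)],'P3':[(279,251.5),(342,251.5),(342,293.5),(281,293.5)],'P4':[(276,164.5),(345.5,164.5),(345.5,215.5),(277,215.5)]}
O=np.array([575.9,147.])
for n,q in Q.items():
    p=onz(c,q,47)[:,:2];print(n,p.mean(0).round(1),[np.linalg.norm(p[i]-p[(i+1)%4]).round(1) for i in range(4)],(Rz.T@(p.mean(0)-O)).round(1))
w=pickle.load(open('w1.pkl','rb'))
for z in(20,):
    p=onz(w,[(478,110),(592,110),(564,271),(465,270)],z)[:,:2];print('tray rim',p.round(1).tolist(),p.mean(0))
tp=cam('top');print('tray tri',tri(w,[(476,107),(596,107),(565,276),(460,275)],tp,[(481.5,236),(535.5,240.5),(531,328),(475.5,322)]).round(1))
print('lens',[(Rz.T@(onz(tp,[(118,212)],z)[0,:2]-O)).round() for z in(205,240)])
```

```text
90 [310. 271.] [536.   95.8  47.5  30.9] 1.392
90 [235. 273.] [544.5 150.5  48.3  33.6] 1.392
90 [237. 183.] [609.7 137.9  46.2  32. ] 1.391
100 [307. 274.] [535.1  95.8  48.8  34.3] 1.392
100 [240. 274.] [544.9 150.5  48.3  34.4] 1.394
100 [230. 188.] [609.8 138.7  48.3  32. ] 1.391
110 [309. 273.] [534.6  95.8  51.7  35.2] 1.392
110 [241. 274.] [544.8 149.9  49.8  34.4] 1.392
110 [233. 190.] [608.7 138.9  48.3  34.3] 1.39
120 [279. 271.] [540.6 120.3 111.   41.8] 1.392
120 [234. 191.] [608.8 139.2  49.2  34.3] 1.39
P2 [608.6 137.6] [np.float64(49.4), np.float64(35.4), np.float64(48.4), np.float64(35.4)] [33.9 -3.5]
P1 [544.6 150. ] [np.float64(50.7), np.float64(34.8), np.float64(50.6), np.float64(34.9)] [-31.3  -2.6]
P3 [534.9  94.7] [np.float64(48.2), np.float64(35.2), np.float64(48.5), np.float64(35.2)] [-31.1 -58.8]
P4 [598.1  82.8] [np.float64(49.6), np.float64(37.2), np.float64(50.9), np.float64(37.2)] [ 33.2 -59.2]
tray rim [[595.7, -392.1], [582.3, -497.2], [424.6, -480.8], [440.0, -377.3]] [ 510.64603737 -436.85021115]
tray tri [[ 599.1 -402.7   -5.3    3.8]
 [ 585.2 -503.3   17.9    2.3]
 [ 416.  -484.1   15.2    2.4]
 [ 427.8 -378.4    4.2    1.3]]
lens [array([ 7., 99.]), array([ 1., 81.])]
```

Request:
{"op": "send_rows", "data": {
  "moves": [
    [[0.004,0,-0.004,0,0,0.143,0.1],[0.004,0,-0.005,0,0,0.143,0.1],[0.004,0,-0.005,0,0,0.143,0.1],[0.004,0,-0.005,0,0,0.143,0.1],[0.004,0,-0.005,0,0,0.143,0.1],[0.004,0,-0.005,0,0,0.143,0.1],[0.004,0,-0.005,0,0,0.143,0.1],[0.004,0,-0.005,0,0,0.143,0.1],[0.0045,-0.001,-0.005,0,0,0.143,0.1],[0,0,0,0,0,0.143,0.1]]
  ]
}}

```text
clock: 15.45
eef_pos: [600.0, 83.1, 143.4]
tcp_rot: [-3.141, 0.001, 1.256]
contact_force: [0.2, 0.4, 0.2]
opening: 0.548
grasp_force: 0.0
```

Request:
{"op": "send_rows", "data": {
  "moves": [
    [[0,0,-0.01,0,0,0.143,0.1],[0,0,-0.015,0,0,0,0.1],[0,0,-0.015,0,0,0,0.1],[0,0,-0.015,0,0,0,0.1],[0,0,-0.01,0,0,0,0.1],[0,0,-0.005,0,0,0,0.1],[0,0,0,0,0,0,0.1],[0,0,0,0,0,0,0.1]]
  ]
}}

```text
clock: 16.25
eef_pos: [600.3, 84.0, 74.5]
tcp_rot: [3.141, -0.0, 1.393]
contact_force: [1.2, -0.3, 0.3]
opening: 0.548
grasp_force: 0.0
```

Run:
```python
from h import *
s=sense();print(s['eef_pos'],s['tcp_rot'],s['contact_force'],s['qpos'].round(2))
c=cam('wrist')
for k in blobs(c,(15,90,70),(32,255,255),100):
    u=k.reshape(-1,2).mean(0)
    if abs(u[0]-320)<80 and u[1]<420: print('brass',u.round(),cv2.contourArea(k),*rect(c,k,57))
```

```text
[600.2780673   83.96036036  74.52084689] [ 3.14121861e+00 -1.23060089e-04  1.39348621e+00] [ 1.17084751 -0.27692851  0.30857604] [0.14 0.53 1.8  0.   0.81 0.31]
brass [315. 308.] 7250.5 [599.2  85.9  49.   31.5] 1.394
```

Request:
{"op": "send_rows", "data": {
  "moves": [
    [[-0.001,0.0005,-0.006,0,0,0,0.1],[0,0,-0.0045,0,0,0,0.1],[0,0,0,0,0,0,0.1],[0,0,0,0,0,0,-1],[0,0,0,0,0,0,-1],[0,0,0,0,0,0,-1],[0,0,0,0,0,0,-1],[0,0,0,0,0,0,-1]]
  ],
  "grip_force": 45
}}

```text
clock: 17.1
eef_pos: [599.1, 84.4, 63.9]
tcp_rot: [3.141, -0.0, 1.394]
contact_force: [-0.8, 0.8, 1.4]
opening: 0.363
grasp_force: 45.0
```

Request:
{"op": "send_rows", "data": {
  "moves": [
    [[0,0,0,0,0,0,-1],[0,0,0.003,0,0,0,-1],[0,0,0.005,0,0,0,-1],[0,0,0.006,0,0,0,-1],[0,0,0.006,0,0,0,-1],[0,0,0,0,0,0,-1]]
  ]
}}

```text
clock: 17.7
eef_pos: [599.7, 84.5, 85.0]
tcp_rot: [3.14, -0.001, 1.394]
contact_force: [-0.3, -0.7, -1.9]
opening: 0.356
grasp_force: 44.8
```

Run:
```python
from h import *
s=sense();print(s['eef_pos'],s['opening'],s['grasp_force'])
c=cam('wrist')
for k in blobs(c,(15,90,70),(32,255,255),100):
    u=k.reshape(-1,2).mean(0)
    if abs(u[0]-320)<80 and u[1]<420: print('brass',u.round(),cv2.contourArea(k),*rect(c,k,77))
g=cv2.cvtColor(c['img'],cv2.COLOR_RGB2BGR);cv2.imwrite('pics/held.png',g)
```

```text
[599.71045477  84.50717358  84.95452511] 0.3562623855672382 44.7558456659317
brass [318. 319.] 8125.0 [600.1  85.7  50.   31.6] 1.39
```

View pics/held.png

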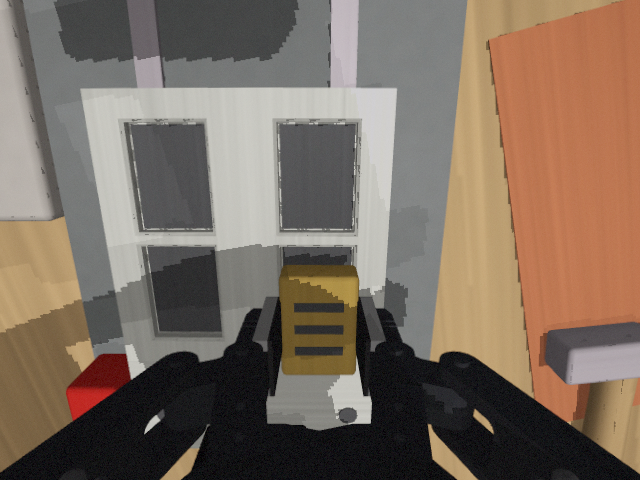

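The brass bar is held flat and centred at (318,320). Next: carry it to the tray.

Request:
{"op": "send_rows", "data": {
  "moves": [
    [[0,0,0.013,0,0,0,-1],[0,0,0.015,0,0,0,-1],[0,0,0.015,0,0,0,-1],[-0.0064,-0.037,0,0,0,0,-1],[-0.0064,-0.037,0,0,0,0,-1],[-0.0064,-0.037,0,0,0,0,-1],[-0.0064,-0.037,0,0,0,0,-1],[-0.0064,-0.037,0,0,0,0,-1],[-0.0064,-0.037,0,0,0,0,-1],[-0.0064,-0.037,0,0,0,0,-1]]
  ]
}}

```text
clock: 18.75
eef_pos: [554.3, -176.3, 128.4]
tcp_rot: [3.14, 0.0, 1.394]
contact_force: [-0.0, -0.4, -1.0]
opening: 0.359
grasp_force: 44.9
```

Request:
{"op": "send_rows", "data": {
  "moves": [
    [[-0.0064,-0.037,0,0,0,0,-1],[-0.0064,-0.037,0,0,0,0,-1],[-0.0064,-0.037,0,0,0,0,-1],[-0.0064,-0.037,0,0,0,0,-1],[-0.0064,-0.037,0,0,0,0,-1],[-0.0064,-0.037,0,0,0,0,-1],[-0.0064,-0.037,0,0,0,0,-1],[0,-0.003,0,0,0,0,-1],[0,0,0,0,0,0,-1],[0,0,0,0,0,0,-1]]
  ]
}}

```text
clock: 19.75
eef_pos: [509.5, -435.9, 127.3]
tcp_rot: [3.142, -0.0, 1.394]
contact_force: [-0.3, 0.7, -2.3]
opening: 0.364
grasp_force: 44.9
```

Run:
```python
from h import *
s=sense();print(s['eef_pos'],s['opening'],s['grasp_force'],s['tcp_rot'])
c=cam('wrist');save(c,'w7')
g=cv2.cvtColor(c['img'],cv2.COLOR_RGB2HSV);m=cv2.inRange(g,(0,0,150),(180,45,255))
for k in cv2.findContours(m,cv2.RETR_EXTERNAL,cv2.CHAIN_APPROX_NONE)[0]:
    if cv2.contourArea(k)>3000:print(k.reshape(-1,2).mean(0),cv2.boundingRect(k),cv2.contourArea(k),*rect(c,k,20),*rect(c,k,5))
print(proj(c,[(510.6,-436.9,4),(595.7,-392.1,20),(582.3,-497.2,20),(424.6,-480.8,20),(440,-377.3,20)]).round())
```

```text
[ 509.49103805 -435.85968753  127.31835932] 0.3636640592966469 44.92914855480194 [ 3.14157853e+00 -3.21883572e-04  1.39391135e+00]
[335.72544379 220.50532544] (188, 167, 255, 143) 17463.5 [ 509.6 -433.6  160.5   97.8] -0.129 [ 508.7 -438.3  170.8  104. ] -0.129
[[320. 244.]
 [442. 161.]
 [435. 314.]
 [213. 328.]
 [194. 182.]]
```

View pics/w7.png

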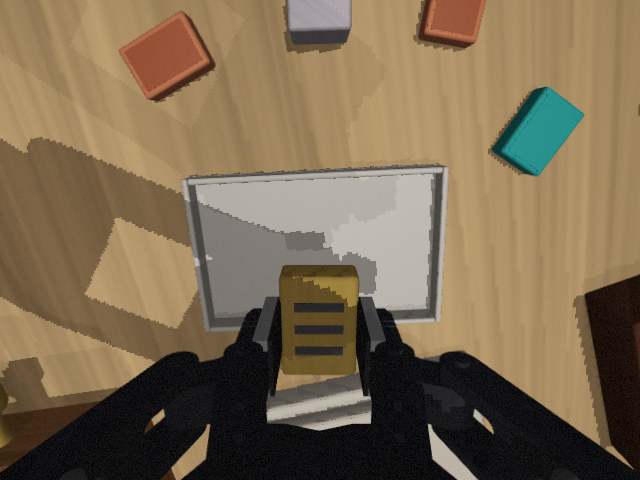

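The brass bar is over the tray's middle, with the rim spanning (185–447, 166–330).

Request:
{"op": "send_rows", "data": {
  "moves": [
    [[0,0,-0.02,0,0,0,-1],[0,0,-0.025,0,0,0,-1],[0,0,-0.02,0,0,0,-1],[0,0,-0.015,0,0,0,-1],[0,0,-0.01,0,0,0,-1],[0,0,-0.006,0,0,0,-1],[0,0,-0.002,0,0,0,-1],[0,0,-0.001,0,0,0,-1],[0,0,0,0,0,0,-1]]
  ]
}}

```text
clock: 20.7
eef_pos: [509.7, -436.9, 28.4]
tcp_rot: [3.141, 0.001, 1.394]
contact_force: [0.6, -0.7, -2.0]
opening: 0.359
grasp_force: 44.9
```

Request:
{"op": "send_rows", "data": {
  "moves": [
    [[0,0,-0.001,0,0,0,-1],[0,0,-0.001,0,0,0,-1],[0,0,0,0,0,0,-1]]
  ]
}}

```text
clock: 21.0
eef_pos: [509.7, -437.0, 27.0]
tcp_rot: [3.141, 0.001, 1.394]
contact_force: [-0.8, 1.8, 6.1]
opening: 0.358
grasp_force: 45.8
```

Request:
{"op": "send_rows", "data": {
  "moves": [
    [[0,0,0,0,0,0,0.1],[0,0,0,0,0,0,0.1],[0,0,0,0,0,0,0.1],[0,0,0.025,0,0,0,0.1],[0,0,0.035,0,0,0,0.1],[0,0.02,0.035,0,0,0,0.1],[0,0.03,0.035,0,0,0,0.1],[0.01,0.03,0.03,0,0,0,0.1],[0.01,0.03,0,0,0,0,0.1],[0.01,0.03,0,0,0,0,0.1]]
  ]
}}

```text
clock: 22.0
eef_pos: [540.2, -295.9, 187.4]
tcp_rot: [3.139, 0.001, 1.393]
contact_force: [-0.4, -0.3, 0.1]
opening: 0.549
grasp_force: 0.0
```

Request:
{"op": "send_rows", "data": {
  "moves": [
    [[0,0.03,0,0,0,0,0.1],[0,0.01,0,0,0,0,0.1],[0,0,0,0,0,0,0.1],[0,0,0,0,0,0,0.1]]
  ]
}}

```text
clock: 22.4
eef_pos: [539.6, -257.3, 185.9]
tcp_rot: [3.141, 0.001, 1.394]
contact_force: [-0.1, -0.7, -0.4]
opening: 0.55
grasp_force: 0.0
```

```bash
cat >> h.py <<'E'
def coppers(c,z=16,amin=300):
    r=[]
    for k in blobs(c,(0,90,50),(13,220,255),amin):
        (q,a)=rect(c,k,z)
        if 40<q[2]<58 and 26<q[3]<42: r.append((k.reshape(-1,2).mean(0).round(),q,a))
    return r
E
python3 - <<'E'
from h import *
s=sense();print(s['eef_pos'],s['tcp_rot'])
c=cam('wrist');save(c,'w8')
for r in coppers(c):print(*r)
t=cam('top')
print('top')
for r in coppers(t,16,60):print(*r)
for k in blobs(t,(15,120,90),(30,255,255),30):print('brass',k.reshape(-1,2).mean(0),*rect(t,k,20))
E
```

```text
[ 539.56781051 -257.34214211  185.89345214] [3.14113897e+00 5.56498668e-04 1.39409643e+00]
[220. 291.] [ 443.  -299.7   50.4   34.8] 0.296
[412. 258.] [ 613.4 -298.7   48.2   35. ] 1.243
[302. 164.] [ 535.4 -205.7   45.6   31.6] 1.493
[388.  37.] [ 613.4 -127.5   47.4   32.9] 0.202
top
[385. 268.] [ 532.8 -204.6   45.    34.9] 1.541
[345. 228.] [ 611.6 -126.1   48.2   33.5] 0.2
[441. 154.] [ 768.7 -324.    54.1   30.9] 1.167
brass [505.20610687 280.41221374] [ 506.7 -435.7   44.5   29.7] 1.401
brass [390.73584906 228.67924528] [ 609.4 -217.    36.5   35.5] -0.025
brass [122.5 136. ] [808.7 334.7  88.2   4.5] 1.555
```

Request:
{"op": "send_rows", "data": {
  "moves": [
    [[-0.0041,0.0243,-0.02,0,0,0.099,0.1],[0,0.024,-0.02,0.1,-0.008,0,0.1],[0,0,-0.025,0.0995,-0.008,0,0.1],[0,0,-0.025,0,0,0,0.1],[0,0,-0.025,0,0,0,0.1],[0,0,-0.015,0,0,0,0.1],[0,0,0,0,0,0,0.1],[0,0,0,0,0,0,0.1]]
  ]
}}

```text
clock: 23.3
eef_pos: [535.5, -208.8, 56.1]
tcp_rot: [3.141, -0.2, 1.492]
contact_force: [0.8, 0.4, -0.2]
opening: 0.553
grasp_force: 0.0
```

Run:
```python
from h import *
s=sense();print(s['eef_pos'],s['tcp_rot'],R.from_euler('xyz',s['tcp_rot']).as_matrix().round(3).tolist())
c=cam('wrist');save(c,'w9')
for r in coppers(c):print(*r)
```

```text
[ 535.53782068 -208.76527098   56.13815407] [ 3.14106258 -0.20012992  1.49245663] [[0.077, 0.997, 0.016], [0.977, -0.078, 0.198], [0.199, 0.001, -0.98]]
[318. 299.] [ 535.4 -204.8   46.7   31.6] 1.493
[466. 128.] [ 612.1 -127.2   49.2   31.7] 0.201
```

Request:
{"op": "send_rows", "data": {
  "moves": [
    [[0,0.0007,-0.014,0,0,0,0.1],[0,0,-0.01,0,0,0,0.1],[0,0,-0.0066,0,0,0,0.1],[0,0,0,0,0,0,0.1],[0,0,0,0,0,0,-1],[0,0,0,0,0,0,-1],[0,0,0,0,0,0,-1],[0,0,0,0,0,0,-1],[0,0,0,0,0,0,-1],[0,0,0,0,0,0,-1]]
  ],
  "grip_force": 60
}}

```text
clock: 24.35
eef_pos: [535.5, -207.7, 25.4]
tcp_rot: [3.141, -0.2, 1.493]
contact_force: [-0.4, -0.8, 0.9]
opening: 0.351
grasp_force: 59.8
```

Request:
{"op": "send_rows", "data": {
  "moves": [
    [[0,0,0.005,0,0,0,-1],[0,0,0.015,0,0,0,-1],[0,0,0.02,0,0,0,-1],[0,0,0.025,0,0,0,-1],[0,0,0.025,0,0,0,-1],[0,0,0.015,0,0,0,-1],[0,0,0,0,0,0,-1],[0,0,0,0,0,0,-1]]
  ]
}}

```text
clock: 25.15
eef_pos: [535.1, -207.5, 130.1]
tcp_rot: [3.141, -0.2, 1.493]
contact_force: [0.4, 0.1, -1.1]
opening: 0.353
grasp_force: 59.7
```

Run:
```python
from h import *
s=sense();p=s['eef_pos'];print(p,s['tcp_rot'],s['opening'],s['grasp_force'])
c=cam('wrist');save(c,'w10')
hsv=cv2.cvtColor(c['img'],cv2.COLOR_RGB2HSV)
for r in coppers(c,p[2]-9.5+0):print(*r)
```

```text
[ 535.11728036 -207.51710078  130.12685565] [ 3.14099367 -0.19994736  1.49299188] 0.35314874023406784 59.725581407547
[318. 319.] [ 535.3 -204.4   46.9   31.2] 1.493
```

View pics/w10.png

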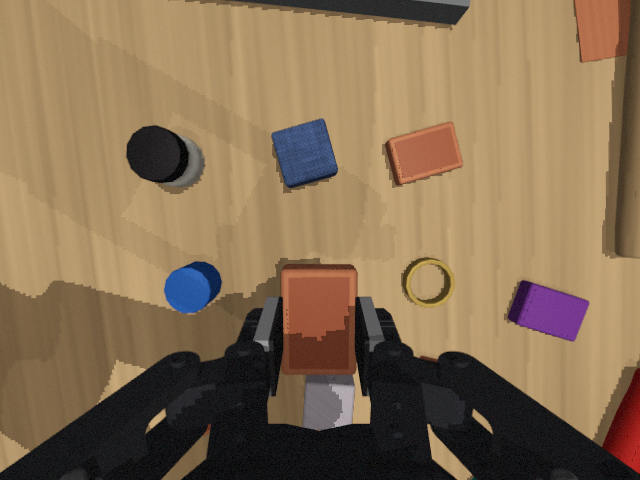

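The copper bar is held flat at (318,319); the neighbours are undisturbed. I'll carry it to pocket2.

Request:
{"op": "send_rows", "data": {
  "moves": [
    [[0.006,0.0286,0,0,0,-0.02,-1],[0.006,0.0286,0,0,0,-0.02,-1],[0.006,0.0286,0,0,0,-0.02,-1],[0.006,0.0286,0,0,0,-0.02,-1],[0.006,0.0286,0,0,0,-0.02,-1],[0.006,0.0286,0,0,0,0,-1],[0.006,0.0286,0,0,0,0,-1],[0.006,0.0286,0,0,0,0,-1],[0.006,0.0286,0,0,0,0,-1],[0.006,0.0286,0,0,0,0,-1]]
  ]
}}

```text
clock: 26.2
eef_pos: [594.4, 79.5, 128.5]
tcp_rot: [-3.139, -0.2, 1.392]
contact_force: [0.6, 0.3, -1.9]
opening: 0.352
grasp_force: 59.7
```

Request:
{"op": "send_rows", "data": {
  "moves": [
    [[0.0063,0.0286,0,0,0,0,-1],[0.0063,0.0287,0,0,0,0,-1],[0,0,-0.02,0,0,0,-1],[0,0,-0.02,0,0,0,-1],[0,0,-0.012,0,0,0,-1],[0,0,0,0,0,0,-1],[0,0,0,0,0,0,-1]]
  ]
}}

```text
clock: 26.9
eef_pos: [607.7, 135.5, 77.8]
tcp_rot: [-3.141, -0.2, 1.392]
contact_force: [-0.5, -0.3, -1.8]
opening: 0.351
grasp_force: 59.7
```

```bash
cat >> h.py <<'E'
def state():
    s=sense();print(s['eef_pos'].round(1),s['tcp_rot'].round(3),s['opening'].round(3),s['grasp_force'].round(1),s['contact_force'].round(1));return s
E
python3 - <<'E'
from h import *
s=state();c=cam('wrist');save(c,'w11')
g=cv2.cvtColor(c['img'],cv2.COLOR_RGB2GRAY)
# predicted far edge of P2 mouth
Rm=np.array([[.984,.177],[-.177,.984]]);P=np.array([608.4,138.7])
e=proj(c,[np.r_[P+Rm@v,47] for v in((-17.5,24.5),(17.5,24.5),(17.5,-24.5),(-17.5,-24.5))]);print(e.round(1).tolist())
u=int(e[:2,0].mean());v=int(e[:2,1].mean())
print('col profile',v-12,g[v-12:v+14,u-6:u+7].mean(1).round().astype(int).tolist())
r=int(v+10);print('row L',int(e[0,0])-12,g[r-2:r+3,int(e[0,0])-12:int(e[0,0])+12].mean(0).round().astype(int).tolist());print('row R',int(e[1,0])-12,g[r-2:r+3,int(e[1,0])-12:int(e[1,0])+12].mean(0).round().astype(int).tolist())
E
```

```text
Traceback (most recent call last):
  File "h.py", line 46, in state
    s=sense();print(s['eef_pos'].round(1),s['tcp_rot'].round(3),s['opening'].round(3),s['grasp_force'].round(1),s['contact_force'].round(1));return s
                                                                ^^^^^^^^^^^^^^^^^^
AttributeError: 'float' object has no attribute 'round'
```

```bash
sed -i "s/s\['opening'\].round(3),s\['grasp_force'\].round(1)/round(s['opening'],3),round(s['grasp_force'],1)/" h.py
cat >> h.py <<'E'
Rm=np.array([[.984,.177],[-.177,.984]])
PK={1:(544.8,150.1),2:(608.4,138.7),3:(535.0,95.9),4:(598.6,84.5)}
def chk(c,n):
    g=cv2.cvtColor(c['img'],cv2.COLOR_RGB2GRAY);P=np.array(PK[n])
    e=proj(c,[np.r_[P+Rm@v,47] for v in((-17.5,24.5),(17.5,24.5),(17.5,-24.5),(-17.5,-24.5))]);print(e.round(1).tolist())
    u=int(e[:2,0].mean());v=int(e[:2,1].mean())
    print('col from',v-12,g[v-12:v+14,u-6:u+7].mean(1).round().astype(int).tolist())
    r=v+7
    for i in(0,1):
        a=int(e[i,0])-12;print('row from',a,g[r-2:r+3,a:a+24].mean(0).round().astype(int).tolist())
E
python3 - <<'E'
from h import *
s=state();c=cam('wrist');save(c,'w11');chk(c,2)
E
```

```text
[607.7 135.5  77.8] [-3.141 -0.2    1.392] 0.351 59.7 [-0.5 -0.3 -1.8]
[[281.0, 254.4], [356.2, 254.4], [355.0, 355.8], [282.1, 355.7]]
col from 242 [204, 204, 204, 204, 204, 204, 203, 203, 191, 124, 146, 132, 80, 84, 91, 91, 90, 91, 90, 90, 89, 89, 64, 62, 66, 67]
row from 268 [205, 206, 206, 207, 206, 206, 206, 208, 207, 207, 207, 175, 170, 170, 155, 125, 151, 90, 76, 77, 76, 90, 91, 92]
row from 344 [90, 92, 91, 90, 91, 91, 88, 88, 88, 90, 134, 136, 93, 161, 165, 166, 180, 202, 204, 205, 210, 214, 214, 214]
```

Request:
{"op": "send_rows", "data": {
  "moves": [
    [[0.0004,0.0002,-0.004,0,0,0,-1],[0,0,-0.003,0,0,0,-1],[0,0,-0.002,0,0,0,-1],[0,0,0,0,0,0,-1]]
  ]
}}

```text
clock: 27.35
eef_pos: [608.4, 136.0, 69.2]
tcp_rot: [3.141, -0.2, 1.393]
contact_force: [1.1, 1.6, -3.3]
opening: 0.351
grasp_force: 59.7
```

Request:
{"op": "send_rows", "data": {
  "moves": [
    [[0,0,-0.0015,0,0,0,-1],[0,0,-0.001,0,0,0,-1],[0,0,0,0,0,0,-1]]
  ]
}}

```text
clock: 27.65
eef_pos: [608.4, 136.0, 66.7]
tcp_rot: [3.141, -0.2, 1.393]
contact_force: [0.2, 2.7, -1.6]
opening: 0.351
grasp_force: 59.7
```

Request:
{"op": "send_rows", "data": {
  "moves": [
    [[0,0,0,0,0,0,0.1],[0,0,0,0,0,0,0.1],[0,0,0,0,0,0,0.1],[0,0,0.01,0,0,0,0.1],[0,0,0.02,0,0,0,0.1],[0,0,0.02,0,0,0,0.1],[0,-0.02,0,0,0,0,0.1],[0,-0.025,0,0,0,0,0.1]]
  ]
}}

```text
clock: 28.45
eef_pos: [609.0, 91.1, 118.5]
tcp_rot: [3.139, -0.201, 1.395]
contact_force: [-0.6, -0.3, -0.5]
opening: 0.548
grasp_force: 0.0
```

Run:
```python
from h import *
s=state();c=cam('wrist');save(c,'w12')
for r in coppers(c,57):print(*r)
```

```text
[609.   91.1 118.5] [ 3.139 -0.201  1.395] 0.548 0.0 [-0.6 -0.3 -0.5]
[303. 214.] [608.6 138.   45.   31.3] 1.395
```

Request:
{"op": "send_rows", "data": {
  "moves": [
    [[0,-0.027,0,0,0,-0.149,0.1],[0,-0.027,0,0,0,-0.149,0.1],[0,-0.027,0,0,0,-0.149,0.1],[0,-0.027,0,0,0,-0.149,0.1],[0,-0.027,0,0,0,-0.149,0.1],[0,-0.027,0,0,0,-0.149,0.1],[0,-0.027,0,0,0,-0.149,0.1],[0.002,-0.03,0,0,0,-0.148,0.1],[0,0,-0.025,0,0,0,0.1],[0,0,-0.02,0,0,0,0.1]]
  ]
}}

```text
clock: 29.5
eef_pos: [610.8, -129.2, 72.2]
tcp_rot: [3.14, -0.202, 0.2]
contact_force: [0.0, -0.1, -0.3]
opening: 0.55
grasp_force: 0.0
```

Request:
{"op": "send_rows", "data": {
  "moves": [
    [[0,0,-0.01,0,0,0,0.1],[0,0,0,0,0,0,0.1],[0,0,0,0,0,0,0.1]]
  ]
}}

```text
clock: 29.8
eef_pos: [610.7, -128.0, 62.3]
tcp_rot: [3.141, -0.201, 0.202]
contact_force: [0.2, 0.5, 0.1]
opening: 0.548
grasp_force: 0.0
```

Run:
```python
from h import *
s=state();c=cam('wrist');save(c,'w13');t=cam('top')
for r in coppers(c):print(*r)
for r in coppers(t,16,60):print(*r)
```

```text
[ 610.7 -128.    62.3] [ 3.141 -0.201  0.202] 0.548 0.0 [0.2 0.5 0.1]
[317. 294.] [ 615.8 -126.3   46.1   31.6] 0.203
[456. 244.] [ 580.5 -345.4   48.1   34.7] 1.239
[207. 227.] [615.2 147.6  48.   33.5] 1.401
```

Request:
{"op": "send_rows", "data": {
  "moves": [
    [[0.002,0.0011,-0.015,0,0,0,0.1],[0,0,-0.015,0,0,0,0.1],[0,0,-0.0069,0,0,0,0.1],[0,0,0,0,0,0,0.1],[0,0,0,0,0,0,-1],[0,0,0,0,0,0,-1],[0,0,0,0,0,0,-1],[0,0,0,0,0,0,-1],[0,0,0,0,0,0,-1],[0,0,0,0,0,0,-1]]
  ]
}}

```text
clock: 30.9
eef_pos: [612.3, -127.0, 24.8]
tcp_rot: [3.141, -0.2, 0.202]
contact_force: [0.3, -0.1, -1.2]
opening: 0.353
grasp_force: 59.4
```

Request:
{"op": "send_rows", "data": {
  "moves": [
    [[0,0,0.005,0,0,0,-1],[0,0,0.02,0,0,0,-1],[0,0,0.025,0,0,0,-1],[0,0,0.025,0,0,0,-1],[0,0,0.025,0,0,0,-1],[0,0,0,0,0,0,-1],[0,0,0,0,0,0,-1]]
  ]
}}

```text
clock: 31.6
eef_pos: [612.4, -127.0, 125.2]
tcp_rot: [3.141, -0.201, 0.202]
contact_force: [-0.1, 0.3, -2.5]
opening: 0.351
grasp_force: 59.9
```

Run:
```python
from h import *
s=state();p=s['eef_pos'];c=cam('wrist');save(c,'w14')
for r in coppers(c,p[2]-9.5):print(*r)
for r in coppers(c,16):print(*r)
```

```text
[ 612.4 -127.   125.2] [ 3.141 -0.201  0.202] 0.351 59.9 [-0.1  0.3 -2.5]
[319. 318.] [ 616.3 -126.6   46.9   31.6] 0.203
[602. 375.] [ 585.5 -340.6   56.6   31.6] 1.245
```

Request:
{"op": "send_rows", "data": {
  "moves": [
    [[-0.0068,0.0273,0,0,0,0.149,-1],[-0.0068,0.0273,0,0,0,0.149,-1],[-0.0068,0.0273,0,0,0,0.149,-1],[-0.0068,0.0273,0,0,0,0.149,-1],[-0.0068,0.0273,0,0,0,0.149,-1],[-0.0068,0.0273,0,0,0,0.149,-1],[-0.0068,0.0273,0,0,0,0.149,-1],[-0.0068,0.0273,0,0,0,0.148,-1],[-0.0068,0.0273,0,0,0,0,-1],[-0.0067,0.0279,0,0,0,0,-1]]
  ]
}}

```text
clock: 32.65
eef_pos: [543.3, 147.3, 123.0]
tcp_rot: [-3.139, -0.199, 1.392]
contact_force: [0.9, 0.9, -2.2]
opening: 0.349
grasp_force: 60.0
```

Request:
{"op": "send_rows", "data": {
  "moves": [
    [[0,0,-0.02,0,0,0,-1],[0,0,-0.02,0,0,0,-1],[0,0,-0.008,0,0,0,-1],[0,0,0,0,0,0,-1],[0,0,0,0,0,0,-1]]
  ]
}}

```text
clock: 33.15
eef_pos: [544.4, 146.4, 76.6]
tcp_rot: [-3.141, -0.2, 1.392]
contact_force: [0.4, 0.1, -1.7]
opening: 0.346
grasp_force: 59.9
```

Run:
```python
from h import *
s=state();c=cam('wrist');save(c,'w15');chk(c,1)
for r in coppers(c,s['eef_pos'][2]-8.8):print(*r)
```

```text
[544.4 146.4  76.6] [-3.141 -0.2    1.392] 0.346 59.9 [ 0.4  0.1 -1.7]
[[279.8, 253.7], [355.6, 253.8], [354.4, 355.9], [280.9, 355.8]]
col from 241 [207, 207, 207, 207, 207, 206, 207, 206, 194, 138, 154, 157, 73, 81, 91, 90, 91, 90, 91, 89, 89, 75, 62, 65, 67, 71]
row from 267 [207, 206, 204, 204, 203, 205, 206, 207, 175, 162, 171, 139, 114, 149, 101, 93, 92, 93, 79, 77, 77, 69, 86, 85]
row from 343 [89, 90, 88, 84, 83, 86, 87, 84, 124, 124, 127, 162, 163, 166, 205, 208, 209, 207, 207, 210, 211, 209, 208, 214]
[318. 318.] [545.2 150.2  47.   31.4] 1.394
[459. 308.] [602.8 143.4  43.5  32.6] 1.392
```

Request:
{"op": "send_rows", "data": {
  "moves": [
    [[-0.0009,0.0004,-0.004,0,0,0,-1],[0,0,-0.003,0,0,0,-1],[0,0,-0.0015,0,0,0,-1],[0,0,0,0,0,0,-1]]
  ]
}}

```text
clock: 33.6
eef_pos: [543.4, 147.0, 68.2]
tcp_rot: [3.141, -0.2, 1.393]
contact_force: [-0.2, -0.2, -1.5]
opening: 0.347
grasp_force: 60.0
```

Request:
{"op": "send_rows", "data": {
  "moves": [
    [[0,0,-0.001,0,0,0,-1],[0,0,-0.001,0,0,0,-1],[0,0,0,0,0,0,-1]]
  ]
}}

```text
clock: 33.9
eef_pos: [543.5, 147.0, 66.2]
tcp_rot: [3.141, -0.2, 1.393]
contact_force: [0.1, -0.2, -2.4]
opening: 0.352
grasp_force: 60.0
```

Request:
{"op": "send_rows", "data": {
  "moves": [
    [[0,0,0,0,0,0,0.1],[0,0,0,0,0,0,0.1],[0,0,0,0,0,0,0.1],[0,0,0.01,0,0,0,0.1],[0,0,0.02,0,0,0,0.1],[0,0,0.02,0,0,0,0.1],[0,-0.02,0,0,0,0,0.1],[0,-0.025,0,0,0,0,0.1],[0,0,0,0,0,0,0.1]]
  ]
}}

```text
clock: 34.8
eef_pos: [543.8, 100.2, 117.3]
tcp_rot: [3.14, -0.2, 1.392]
contact_force: [-0.0, 0.1, 0.4]
opening: 0.552
grasp_force: 0.0
```

Run:
```python
from h import *
s=state();c=cam('wrist');save(c,'w16')
for r in coppers(c,57):print(*r)
t=cam('top')
for z in(16,57):
  for r in coppers(t,z,60):print(z,*r)
```

```text
[543.8 100.2 117.3] [ 3.14  -0.2    1.392] 0.552 0.0 [-0.   0.1  0.4]
[421. 209.] [606.8 138.2  45.3  33.7] 1.392
[302. 209.] [543.9 149.4  45.2  31.3] 1.396
16 [437. 317.] [ 438.3 -300.8   47.6   35.1] 0.291
16 [456. 244.] [ 580.1 -345.4   47.8   35.4] 1.239
57 [437. 317.] [ 437.8 -290.7   45.4   33.5] 0.291
57 [456. 244.] [ 573.  -333.2   45.5   33.7] 1.239
```

Request:
{"op": "send_rows", "data": {
  "moves": [
    [[0.003,-0.03,0.004,0,0,0,0.1],[0.003,-0.04,0.004,0,0,0,0.1],[0.003,-0.04,0,0,0,0,0.1],[0.003,-0.04,0,0,0,0,0.1],[0.003,-0.04,0,0,0,0,0.1],[0.003,-0.04,0,0,0,-0.03,0.1],[0.003,-0.04,0,0,0,-0.03,0.1],[0.003,-0.04,0,0,0,-0.03,0.1],[0.003,-0.04,0,0,0,-0.03,0.1],[0.003,-0.04,0,0,0,-0.03,0.1]]
  ]
}}

```text
clock: 35.9
eef_pos: [574.0, -288.9, 124.5]
tcp_rot: [3.141, -0.2, 1.242]
contact_force: [1.1, 0.3, 0.4]
opening: 0.549
grasp_force: 0.0
```

Request:
{"op": "send_rows", "data": {
  "moves": [
    [[0.003,-0.03,0,0,0,0,0.1],[0.003,-0.02,0,0,0,0,0.1],[0,0,0,0,0,0,0.1],[0,0,0,0,0,0,0.1]]
  ]
}}

```text
clock: 36.3
eef_pos: [579.6, -337.2, 124.1]
tcp_rot: [-3.141, -0.201, 1.243]
contact_force: [-0.0, 0.2, 0.8]
opening: 0.55
grasp_force: 0.0
```

Run:
```python
from h import *
s=state();c=cam('wrist');save(c,'w17')
for r in coppers(c,16):print(*r)
```

```text
[ 579.6 -337.2  124.1] [-3.141 -0.201  1.243] 0.55 0.0 [-0.   0.2  0.8]
[117. 295.] [ 444.3 -302.1   52.1   32.6] 0.302
[328. 291.] [ 583.6 -346.    46.9   31.5] 1.24
```

View pics/w17.png

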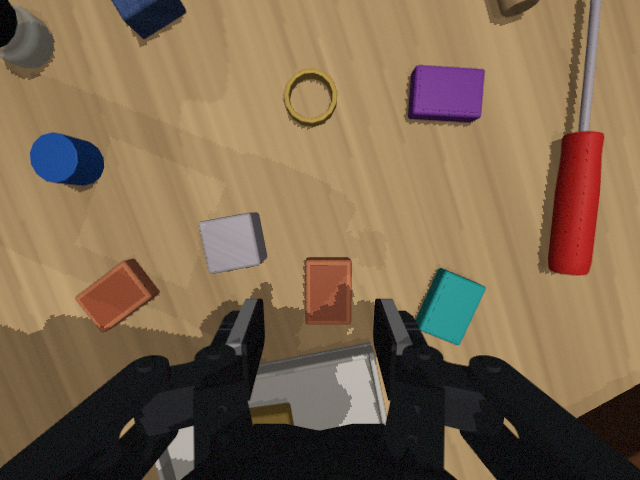

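Bar A (knocked earlier) is now at (328,291), next to the tray rim. The cube's right edge is at 265 and the turquoise block starts at 420, so the fingers fit.

Request:
{"op": "send_rows", "data": {
  "moves": [
    [[0.003,-0.0117,-0.02,0,0,0,0.1],[0,0,-0.02,0,0,0,0.1],[0,0,-0.022,0,0,0,0.1],[0,0,0,0,0,0,0.1],[0,0,0,0,0,0,0.1]]
  ]
}}

```text
clock: 36.85
eef_pos: [582.6, -348.5, 62.5]
tcp_rot: [-3.141, -0.201, 1.244]
contact_force: [1.0, 1.0, 0.6]
opening: 0.548
grasp_force: 0.0
```

Run:
```python
from h import *
s=state();c=cam('wrist');save(c,'w18')
for r in coppers(c,16):print(*r)
```

```text
[ 582.6 -348.5   62.5] [-3.141 -0.201  1.244] 0.548 0.0 [1.  1.  0.6]
[ 45. 303.] [ 445.7 -302.4   54.1   33.6] 0.3
[319. 299.] [ 583.4 -346.2   46.3   31.7] 1.245
```

Request:
{"op": "send_rows", "data": {
  "moves": [
    [[0,-0.0006,-0.015,0,0,0,0.1],[0,0,-0.015,0,0,0,0.1],[0,0,-0.007,0,0,0,0.1],[0,0,0,0,0,0,0.1],[0,0,0,0,0,0,-1],[0,0,0,0,0,0,-1],[0,0,0,0,0,0,-1],[0,0,0,0,0,0,-1],[0,0,0,0,0,0,-1],[0,0,0,0,0,0,-1]]
  ]
}}

```text
clock: 37.9
eef_pos: [582.5, -350.3, 25.4]
tcp_rot: [3.141, -0.2, 1.243]
contact_force: [-0.5, -0.2, -0.4]
opening: 0.352
grasp_force: 59.5
```

Request:
{"op": "send_rows", "data": {
  "moves": [
    [[0,0,0.005,0,0,0,-1],[0,0,0.02,0,0,0,-1],[0,0,0.025,0,0,0,-1],[0,0,0.025,0,0,0,-1],[0,0,0.025,0,0,0,-1],[0,0,0,0,0,0,-1],[0,0,0,0,0,0,-1]]
  ]
}}

```text
clock: 38.6
eef_pos: [582.6, -350.4, 125.6]
tcp_rot: [3.14, -0.2, 1.243]
contact_force: [0.1, 0.4, -1.8]
opening: 0.352
grasp_force: 59.7
```

Run:
```python
from h import *
s=state();p=s['eef_pos'];c=cam('wrist');save(c,'w19')
for r in coppers(c,p[2]-9.3):print(*r)
```

```text
[ 582.6 -350.4  125.6] [ 3.14  -0.2    1.243] 0.352 59.7 [ 0.1  0.4 -1.8]
[318. 316.] [ 584.1 -346.    46.3   31.2] 1.244
```

Request:
{"op": "send_rows", "data": {
  "moves": [
    [[0.0012,0.033,0,0,0,0.03,-1],[0.0012,0.033,0,0,0,0.03,-1],[0.0012,0.033,0,0,0,0.03,-1],[0.0012,0.033,0,0,0,0.03,-1],[0.0012,0.033,0,0,0,0.03,-1],[0.0012,0.033,0,0,0,0,-1],[0.0012,0.033,0,0,0,0,-1],[0.0012,0.033,0,0,0,0,-1],[0.0012,0.033,0,0,0,0,-1],[0.0012,0.033,0,0,0,0,-1]]
  ]
}}

```text
clock: 39.65
eef_pos: [593.4, -18.9, 123.6]
tcp_rot: [-3.139, -0.2, 1.392]
contact_force: [0.2, -0.6, -1.9]
opening: 0.35
grasp_force: 59.7
```

Request:
{"op": "send_rows", "data": {
  "moves": [
    [[0.0012,0.033,0,0,0,0,-1],[0.0012,0.033,0,0,0,0,-1],[0.0012,0.0346,0,0,0,0,-1],[0,0,-0.02,0,0,0,-1],[0,0,-0.02,0,0,0,-1],[0,0,-0.007,0,0,0,-1],[0,0,0,0,0,0,-1],[0,0,0,0,0,0,-1]]
  ]
}}

```text
clock: 40.45
eef_pos: [598.1, 80.0, 78.2]
tcp_rot: [-3.141, -0.2, 1.392]
contact_force: [-0.7, -0.2, -0.3]
opening: 0.353
grasp_force: 59.6
```

Run:
```python
from h import *
s=state();c=cam('wrist');save(c,'w20');chk(c,4)
for r in coppers(c,s['eef_pos'][2]-9.3):print(*r)
```

```text
[598.1  80.   78.2] [-3.141 -0.2    1.392] 0.353 59.6 [-0.7 -0.2 -0.3]
[[280.1, 251.7], [355.2, 251.7], [354.1, 353.1], [281.2, 353.0]]
col from 239 [109, 157, 171, 186, 185, 186, 185, 185, 185, 185, 182, 141, 140, 144, 85, 64, 76, 78, 77, 76, 66, 54, 51, 53, 55, 58]
row from 268 [179, 180, 180, 179, 178, 179, 180, 179, 177, 181, 159, 149, 150, 136, 100, 154, 97, 78, 79, 80, 76, 77, 77, 73]
row from 343 [63, 78, 76, 77, 77, 74, 74, 75, 76, 58, 93, 133, 80, 141, 145, 131, 167, 183, 182, 182, 182, 190, 191, 191]
[319. 316.] [598.9  84.6  46.3  31.1] 1.391
[319. 185.] [608.5 137.   41.6  29.1] 1.399
[172. 186.] [551.  147.4  41.7  32.3] 1.389
```

Request:
{"op": "send_rows", "data": {
  "moves": [
    [[0.0002,-0.0004,-0.004,0,0,0,-1],[0,0,-0.003,0,0,0,-1],[0,0,-0.002,0,0,0,-1],[0,0,0,0,0,0,-1]]
  ]
}}

```text
clock: 40.9
eef_pos: [598.1, 79.8, 69.1]
tcp_rot: [3.142, -0.2, 1.393]
contact_force: [-1.1, 0.9, -1.2]
opening: 0.35
grasp_force: 59.7
```

Request:
{"op": "send_rows", "data": {
  "moves": [
    [[0,0,-0.0015,0,0,0,-1],[0,0,-0.001,0,0,0,-1],[0,0,0,0,0,0,-1]]
  ]
}}

```text
clock: 41.2
eef_pos: [598.2, 79.9, 66.7]
tcp_rot: [3.141, -0.2, 1.393]
contact_force: [-0.3, -0.4, -1.1]
opening: 0.348
grasp_force: 59.7
```

Request:
{"op": "send_rows", "data": {
  "moves": [
    [[0,0,0,0,0,0,0.1],[0,0,0,0,0,0,0.1],[0,0,0,0,0,0,0.1],[0,0,0.01,0,0,0,0.1],[0,0,0.02,0,0,0,0.1],[0,0,0.02,0,0,0,0.1],[0,-0.02,0,0,0,0,0.1],[0,-0.03,0,0,0,0,0.1]]
  ]
}}

```text
clock: 42.0
eef_pos: [599.0, 30.4, 118.6]
tcp_rot: [3.139, -0.201, 1.395]
contact_force: [0.3, 0.1, -0.3]
opening: 0.553
grasp_force: 0.0
```

Run:
```python
from h import *
s=state();c=cam('wrist');save(c,'w21')
for r in coppers(c,57):print(*r)
```

```text
[599.   30.4 118.6] [ 3.139 -0.201  1.395] 0.553 0.0 [ 0.3  0.1 -0.3]
[301. 203.] [598.9  82.7  44.8  31.5] 1.396
[301. 100.] [608.3 136.4  46.4  31.4] 1.396
[181. 100.] [546.1 147.7  46.6  34.7] 1.392
```

Request:
{"op": "send_rows", "data": {
  "moves": [
    [[-0.0143,-0.0302,0,0,0,-0.1364,0.1],[-0.0143,-0.0302,0,0,0,-0.1364,0.1],[-0.0143,-0.0302,0,0,0,-0.1364,0.1],[-0.0143,-0.0302,0,0,0,-0.1364,0.1],[-0.0143,-0.0302,0,0,0,-0.1364,0.1],[-0.0143,-0.0302,0,0,0,-0.1364,0.1],[-0.0143,-0.0302,0,0,0,-0.1364,0.1],[-0.0143,-0.0302,0,0,0,-0.1362,0.1],[-0.0143,-0.0302,0,0,0,0,0.1],[-0.0143,-0.0302,0,0,0,0,0.1]]
  ]
}}

```text
clock: 43.05
eef_pos: [454.8, -273.2, 117.7]
tcp_rot: [3.14, -0.201, 0.302]
contact_force: [0.4, 0.0, 0.5]
opening: 0.553
grasp_force: 0.0
```

Request:
{"op": "send_rows", "data": {
  "moves": [
    [[-0.0143,-0.0302,0,0,0,0,0.1],[0,0,-0.025,0,0,0,0.1],[0,0,-0.025,0,0,0,0.1],[0,0,-0.005,0,0,0,0.1],[0,0,0,0,0,0,0.1],[0,0,0,0,0,0,0.1]]
  ]
}}

```text
clock: 43.65
eef_pos: [441.7, -302.5, 62.8]
tcp_rot: [3.14, -0.201, 0.302]
contact_force: [-1.6, -0.0, 0.5]
opening: 0.548
grasp_force: 0.0
```

Run:
```python
from h import *
s=state();c=cam('wrist');save(c,'w22')
for r in coppers(c,16):print(*r)
```

```text
[ 441.7 -302.5   62.8] [ 3.14  -0.201  0.302] 0.548 0.0 [-1.6 -0.   0.5]
[317. 304.] [ 441.6 -302.2   47.1   31.3] 0.294
```

Request:
{"op": "send_rows", "data": {
  "moves": [
    [[-0.0028,-0.0006,-0.015,0,0,-0.007,0.1],[0,0,-0.015,0,0,0,0.1],[0,0,-0.0075,0,0,0,0.1],[0,0,0,0,0,0,0.1],[0,0,0,0,0,0,-1],[0,0,0,0,0,0,-1],[0,0,0,0,0,0,-1],[0,0,0,0,0,0,-1],[0,0,0,0,0,0,-1],[0,0,0,0,0,0,-1]]
  ]
}}

```text
clock: 44.7
eef_pos: [438.6, -303.2, 25.3]
tcp_rot: [3.14, -0.201, 0.295]
contact_force: [-1.4, 0.8, 7.1]
opening: 0.35
grasp_force: 59.8
```

Request:
{"op": "send_rows", "data": {
  "moves": [
    [[0,0,0.005,0,0,0,-1],[0,0,0.02,0,0,0,-1],[0,0,0.025,0,0,0,-1],[0,0,0.025,0,0,0,-1],[0,0,0.025,0,0,0,-1],[0,0,0,0,0,0,-1],[0,0,0,0,0,0,-1]]
  ]
}}

```text
clock: 45.4
eef_pos: [438.3, -303.1, 124.7]
tcp_rot: [3.14, -0.201, 0.295]
contact_force: [-0.0, 0.3, -2.0]
opening: 0.355
grasp_force: 59.9
```

Run:
```python
from h import *
s=state();p=s['eef_pos'];c=cam('wrist');save(c,'w23')
for r in coppers(c,p[2]-9.3):print(*r)
```

```text
[ 438.3 -303.1  124.7] [ 3.14  -0.201  0.295] 0.355 59.9 [-0.   0.3 -2. ]
[319. 319.] [ 441.7 -302.4   46.8   31.5] 0.296
```

Request:
{"op": "send_rows", "data": {
  "moves": [
    [[0.0073,0.0304,0,0,0,0.137,-1],[0.0073,0.0304,0,0,0,0.137,-1],[0.0073,0.0304,0,0,0,0.137,-1],[0.0073,0.0304,0,0,0,0.137,-1],[0.0073,0.0304,0,0,0,0.137,-1],[0.0073,0.0304,0,0,0,0.137,-1],[0.0073,0.0304,0,0,0,0.137,-1],[0.0073,0.0304,0,0,0,0.139,-1],[0.0073,0.0304,0,0,0,0,-1],[0.0073,0.0304,0,0,0,0,-1]]
  ]
}}

```text
clock: 46.45
eef_pos: [510.6, 2.4, 122.7]
tcp_rot: [-3.139, -0.2, 1.393]
contact_force: [0.0, -0.2, -1.6]
opening: 0.351
grasp_force: 59.9
```

Request:
{"op": "send_rows", "data": {
  "moves": [
    [[0.0073,0.0304,0,0,0,0,-1],[0.0073,0.0304,0,0,0,0,-1],[0.0079,0.0304,0,0,0,0,-1],[0,0,-0.02,0,0,0,-1],[0,0,-0.02,0,0,0,-1],[0,0,-0.007,0,0,0,-1],[0,0,0,0,0,0,-1],[0,0,0,0,0,0,-1]]
  ]
}}

```text
clock: 47.25
eef_pos: [533.6, 92.1, 77.2]
tcp_rot: [-3.141, -0.2, 1.392]
contact_force: [0.1, 0.6, -1.6]
opening: 0.355
grasp_force: 59.8
```

Run:
```python
from h import *
s=state();c=cam('wrist');save(c,'w24');chk(c,3)
for r in coppers(c,s['eef_pos'][2]-9.3):print(*r)
```

```text
[533.6  92.1  77.2] [-3.141 -0.2    1.392] 0.355 59.8 [ 0.1  0.6 -1.6]
[[281.9, 253.0], [357.5, 253.1], [356.3, 354.9], [283.0, 354.8]]
col from 241 [157, 182, 189, 188, 188, 189, 189, 188, 188, 185, 138, 142, 141, 75, 64, 77, 78, 78, 78, 77, 77, 76, 71, 52, 54, 54]
row from 269 [184, 183, 182, 180, 181, 182, 184, 188, 159, 155, 156, 125, 138, 183, 98, 80, 72, 72, 72, 72, 78, 81, 78, 79]
row from 345 [80, 79, 78, 77, 77, 77, 66, 64, 119, 88, 126, 145, 146, 158, 185, 184, 184, 182, 182, 186, 193, 194, 194, 194]
[318. 319.] [534.4  95.4  46.4  31.5] 1.394
[461. 309.] [592.9  88.6  43.3  32.6] 1.395
[466. 187.] [601.7 138.2  42.   32.6] 1.399
[318. 186.] [543.9 148.9  41.8  29.3] 1.393
```

Request:
{"op": "send_rows", "data": {
  "moves": [
    [[0,0,-0.004,0,0,0,-1],[0,0,-0.003,0,0,0,-1],[0,0,-0.0015,0,0,0,-1],[0,0,0,0,0,0,-1]]
  ]
}}

```text
clock: 47.7
eef_pos: [534.2, 92.5, 69.0]
tcp_rot: [3.14, -0.201, 1.393]
contact_force: [3.0, 3.7, -0.2]
opening: 0.35
grasp_force: 60.0
```

Request:
{"op": "send_rows", "data": {
  "moves": [
    [[0,0,-0.001,0,0,0,-1],[0,0,-0.001,0,0,0,-1],[0,0,0,0,0,0,-1]]
  ]
}}

```text
clock: 48.0
eef_pos: [533.9, 92.5, 66.8]
tcp_rot: [3.141, -0.2, 1.393]
contact_force: [0.8, 5.0, -1.6]
opening: 0.35
grasp_force: 60.1
```

Request:
{"op": "send_rows", "data": {
  "moves": [
    [[0,0,0,0,0,0,0.1],[0,0,0,0,0,0,0.1],[0,0,0,0,0,0,0.1],[0,0,0.01,0,0,0,0.1],[0,0,0.02,0,0,0,0.1],[0,-0.01,0.02,0,0,0,0.1],[0.01,-0.02,0.02,-0.0985,0.0177,0,0.1],[0.01,0,0.02,-0.0985,0.0177,0,0.1],[0.01,0,0.02,0,0,-0.143,0.1],[0,0,0.01,0,0,-0.143,0.1]]
  ]
}}

```text
clock: 49.0
eef_pos: [565.9, 62.8, 189.7]
tcp_rot: [3.137, -0.002, 1.102]
contact_force: [-0.1, -0.5, -0.2]
opening: 0.55
grasp_force: 0.0
```

Request:
{"op": "send_rows", "data": {
  "moves": [
    [[0,0,0,0,0,-0.143,0.1],[0,0,0,0,0,-0.143,0.1],[0,0,0,0,0,-0.143,0.1],[0,0,0,0,0,-0.143,0.1],[0,0,0,0,0,-0.143,0.1],[0,0,0,0,0,-0.143,0.1],[0,0,0,0,0,-0.143,0.1],[0,0,0,0,0,-0.143,0.1],[0,0,0,0,0,-0.141,0.1],[0,0,0,0,0,0,0.1]]
  ]
}}

```text
clock: 50.0
eef_pos: [563.7, 62.1, 187.5]
tcp_rot: [3.141, -0.001, -0.181]
contact_force: [-0.3, -0.4, 0.8]
opening: 0.548
grasp_force: 0.0
```

Run:
```python
from h import *
s=state();c=cam('wrist');save(c,'w25')
for r in coppers(c,57):print(*r)
t=cam('top')
for k in blobs(t,(15,120,90),(30,255,255),30):print('brass',k.reshape(-1,2).mean(0).round(),*rect(t,k,20))
```

```text
[563.7  62.1 187.5] [ 3.141e+00 -1.000e-03 -1.810e-01] 0.548 0.0 [-0.3 -0.4  0.8]
[212. 281.] [546.4 147.3  47.4  34.4] 1.392
[284. 280.] [537.1  93.7  45.2  35.1] 1.392
[281. 197.] [599.7  82.7  45.1  32.6] 1.391
[204. 197.] [609.4 135.9  47.5  32.7] 1.391
brass [600. 433.] [ 221.1 -602.9   48.5   27. ] 1.543
brass [571. 423.] [ 238.6 -546.9   23.7   15.4] -0.073
brass [553. 415.] [ 253.8 -513.4   23.7   15.3] -0.069
brass [505. 280.] [ 506.9 -436.    44.3   29.4] 1.401
brass [391. 229.] [ 609.4 -217.    36.2   35.8] -0.002
```

View pics/w25.png

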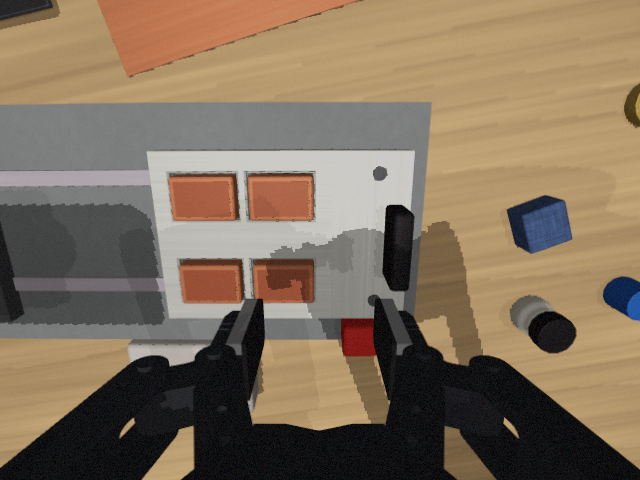

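All four copper bars sit flat and square in their pockets (centres (204,197), (281,197), (212,281) and (284,280)), and the pin is parked. Next I'll grasp the slide grip and push home.

Request:
{"op": "send_rows", "data": {
  "moves": [
    [[-0.006,-0.027,-0.02,0,0,0,0.1],[-0.006,-0.0279,-0.02,0,0,0,0.1],[0,0,-0.025,0,0,0.002,0.1],[0,0,-0.025,0,0,0,0.1],[0,0,-0.018,0,0,0,0.1],[0,0,-0.0105,0,0,0,0.1],[0,0,0,0,0,0,0.1],[0,0,0,0,0,0,0.1]]
  ]
}}

```text
clock: 50.9
eef_pos: [552.1, 7.4, 68.8]
tcp_rot: [3.141, -0.0, -0.175]
contact_force: [0.3, 0.5, -0.1]
opening: 0.547
grasp_force: 0.0
```

Request:
{"op": "send_rows", "data": {
  "moves": [
    [[0,0,0,0,0,0,-1],[0,0,0,0,0,0,-1],[0,0,0,0,0,0,-1],[0,0,0,0,0,0,-1],[0,0,0,0,0,0,-1],[0,0,0,0,0,0,-1],[0,0,0,0,0,0,-1]]
  ],
  "grip_force": 50
}}

```text
clock: 51.6
eef_pos: [552.3, 7.4, 69.3]
tcp_rot: [3.142, -0.001, -0.176]
contact_force: [-1.9, 0.2, 6.7]
opening: 0.155
grasp_force: 49.2
```

Request:
{"op": "send_rows", "data": {
  "moves": [
    [[0.001,0.0055,0,0,0,0,-1],[0.002,0.011,0,0,0,0,-1],[0.002,0.011,0,0,0,0,-1],[0.002,0.011,0,0,0,0,-1],[0.002,0.011,0,0,0,0,-1],[0.002,0.011,0,0,0,0,-1],[0.002,0.011,0,0,0,0,-1],[0.002,0.011,0,0,0,0,-1],[0.002,0.011,0,0,0,0,-1],[0.002,0.011,0,0,0,0,-1]]
  ]
}}

```text
clock: 52.6
eef_pos: [571.3, 112.0, 69.3]
tcp_rot: [3.141, -0.001, -0.176]
contact_force: [-0.6, -2.9, 6.1]
opening: 0.156
grasp_force: 49.3
```

Request:
{"op": "send_rows", "data": {
  "moves": [
    [[0.0014,0.008,0,0,0,0,-1],[0.0009,0.005,0,0,0,0,-1],[0.0007,0.004,0,0,0,0,-1],[0.0004,0.002,0,0,0,0,-1],[0.0002,0.0015,0,0,0,0,-1],[0,0,0,0,0,0,-1]]
  ]
}}

```text
clock: 53.2
eef_pos: [575.0, 132.5, 69.3]
tcp_rot: [-3.142, -0.002, -0.176]
contact_force: [0.6, -1.4, 5.4]
opening: 0.155
grasp_force: 49.3
```

Home was at y≈134.6; push on slowly.

Request:
{"op": "send_rows", "data": {
  "moves": [
    [[0.0002,0.001,0,0,0,0,-1],[0.0002,0.001,0,0,0,0,-1],[0.0001,0.0005,0,0,0,0,-1],[0,0,0,0,0,0,-1]]
  ]
}}

```text
clock: 53.6
eef_pos: [575.4, 134.7, 69.3]
tcp_rot: [3.141, -0.001, -0.176]
contact_force: [0.1, -1.6, 5.6]
opening: 0.158
grasp_force: 49.4
```

Request:
{"op": "send_rows", "data": {
  "moves": [
    [[0.0001,0.0007,0,0,0,0,-1],[0.0001,0.0005,0,0,0,0,-1],[0,0,0,0,0,0,-1],[0,0,0,0,0,0,-1]]
  ]
}}

```text
clock: 54.0
eef_pos: [575.5, 135.4, 69.3]
tcp_rot: [3.141, -0.001, -0.176]
contact_force: [-0.8, -5.7, 6.5]
opening: 0.154
grasp_force: 49.5
```

Request:
{"op": "send_rows", "data": {
  "moves": [
    [[0.0002,0.0008,0,0,0,0,-1],[0,0,0,0,0,0,-1],[0,0,0,0,0,0,-1]]
  ]
}}

```text
clock: 54.3
eef_pos: [575.5, 135.4, 69.3]
tcp_rot: [3.139, -0.001, -0.176]
contact_force: [-1.2, -10.0, 8.4]
opening: 0.158
grasp_force: 49.8
```

Request:
{"op": "send_rows", "data": {
  "moves": [
    [[0.0001,0.0005,0,0,0,0,-1],[0,0,0,0,0,0,-1],[0,0,0,0,0,0,-1]]
  ]
}}

```text
clock: 54.6
eef_pos: [575.5, 135.4, 69.3]
tcp_rot: [3.139, -0.001, -0.176]
contact_force: [-1.1, -13.7, 8.9]
opening: 0.151
grasp_force: 50.0
```

Request:
{"op": "send_rows", "data": {
  "moves": [
    [[0,0,0,0,0,0,0.1],[0,0,0,0,0,0,0.1],[0,0,0,0,0,0,0.1],[0,0,0.02,0,0,0,0.1],[0,0,0.025,0,0,0,0.1],[0,0,0.025,0,0,0,0.1],[-0.02,-0.0182,0.006,0,0,0,0.1],[-0.02,-0.0182,0,0,0,0,0.1],[-0.02,-0.0182,0,0,0,0.143,0.1],[-0.02,-0.0182,0,0,0,0.143,0.1]]
  ]
}}

```text
clock: 55.6
eef_pos: [494.5, 64.3, 144.4]
tcp_rot: [3.141, -0.0, 0.116]
contact_force: [-0.1, -0.7, 0.7]
opening: 0.552
grasp_force: 0.0
```

Request:
{"op": "send_rows", "data": {
  "moves": [
    [[-0.0209,-0.0182,0,0,0,0.143,0.1],[0,0,0,0,0,0.143,0.1],[0,0,0,0,0,0.143,0.1],[0,0,0,0,0,0.143,0.1],[0,0,0,0,0,0.143,0.1],[0,0,0,0,0,0.143,0.1],[0,0,0,0,0,0.143,0.1],[0,0,0,0,0,0.143,0.1],[0,0,0,0,0,0.139,0.1],[0,0,0,0,0,0,0.1]]
  ]
}}

```text
clock: 56.6
eef_pos: [474.4, 46.6, 144.3]
tcp_rot: [3.141, -0.0, 1.395]
contact_force: [-1.0, -0.1, 0.2]
opening: 0.548
grasp_force: 0.0
```

Run:
```python
from h import *
s=state();c=cam('wrist');save(c,'w26')
for k in blobs(c,(0,180,60),(8,255,255),300):print('red',k.reshape(-1,2).mean(0).round(),cv2.contourArea(k),*rect(c,k,58))
g=cv2.cvtColor(c['img'],cv2.COLOR_RGB2GRAY)
# plate front edge and lock hole: sample along marker y through hole centre
H=np.array([569.5,107.6])
for n,x in(('hole',0),('edge',40)):
    pr=[]
    for y in np.arange(-16,26,1.0):
        u=proj(c,[np.r_[H+Rm@[x,y],24 if n=='hole' else 47]])[0];pr.append(int(g[int(round(u[1])),int(round(u[0]))]))
    print(n,pr)
pr=[]
for x in range(-16,17):
    u=proj(c,[np.r_[H+Rm@[x,0],24]])[0];pr.append(int(g[int(round(u[1])),int(round(u[0]))]))
print('x',pr)
```

```text
[474.4  46.6 144.3] [ 3.141 -0.     1.395] 0.548 0.0 [-1.  -0.1  0.2]
red [319. 257.] 2183.5 [475.5  48.8  34.3  26.8] 1.396
hole [129, 129, 129, 120, 110, 90, 120, 121, 126, 129, 131, 130, 130, 133, 133, 131, 132, 129, 132, 129, 126, 129, 128, 128, 102, 81, 56, 90, 111, 101, 82, 81, 82, 80, 119, 141, 144, 143, 142, 142, 81, 14]
edge [136, 143, 149, 130, 139, 141, 150, 137, 136, 146, 135, 134, 140, 142, 130, 132, 143, 129, 129, 139, 159, 128, 130, 143, 159, 140, 146, 155, 84, 88, 97, 87, 170, 199, 201, 200, 199, 199, 201, 197, 133, 11]
x [127, 128, 126, 124, 115, 128, 130, 131, 131, 131, 130, 131, 131, 130, 131, 129, 132, 130, 132, 102, 74, 55, 41, 47, 48, 50, 71, 100, 111, 126, 128, 129, 126]
```

Request:
{"op": "send_rows", "data": {
  "moves": [
    [[0.0002,-0.0022,-0.02,0,0,-0.002,0.1],[0,0,-0.025,0,0,0,0.1],[0,0,-0.025,0,0,0,0.1],[0,0,-0.018,0,0,0,0.1],[0,0,-0.0108,0,0,0,0.1],[0,0,0,0,0,0,0.1],[0,0,0,0,0,0,0.1]]
  ]
}}

```text
clock: 57.35
eef_pos: [474.9, 44.3, 45.9]
tcp_rot: [3.141, -0.0, 1.39]
contact_force: [-0.0, -0.5, 0.1]
opening: 0.549
grasp_force: 0.0
```

Request:
{"op": "send_rows", "data": {
  "moves": [
    [[0,0,0,0,0,0,-1],[0,0,0,0,0,0,-1],[0,0,0,0,0,0,-1],[0,0,0,0,0,0,-1],[0,0,0,0,0,0,-1],[0,0,0,0,0,0,-1]]
  ],
  "grip_force": 60
}}

```text
clock: 57.95
eef_pos: [474.8, 44.3, 46.5]
tcp_rot: [3.14, -0.0, 1.39]
contact_force: [-3.5, 0.1, 6.3]
opening: 0.314
grasp_force: 59.1
```

Request:
{"op": "send_rows", "data": {
  "moves": [
    [[0,0,0.01,0,0,0,-1],[0,0,0.01,0,0,0,-1],[0,0,0.01,0,0,0.003,-1],[0.03,0,0,0,0,0,-1],[0.03,0.01,0,0,0,0,-1],[0.023,0.015,0,0,0,0,-1],[0.006,0.02,0,0,0,0,-1],[0.0057,0.0184,0,0,0,0,-1],[0,0,0,0,0,0,-1],[0,0,0,0,0,0,-1]]
  ]
}}

```text
clock: 58.95
eef_pos: [568.8, 107.9, 75.7]
tcp_rot: [3.141, 0.0, 1.395]
contact_force: [0.4, -0.1, -1.6]
opening: 0.312
grasp_force: 59.4
```

Run:
```python
from h import *
s=state();c=cam('wrist');save(c,'w27');p=s['eef_pos']
for k in blobs(c,(0,170,40),(8,255,255),300):print('red',k.reshape(-1,2).mean(0).round(),cv2.boundingRect(k),*rect(c,k,p[2]+12.4))
o=cv2.imread('pics/w4.png')[:,:,::-1].copy()
for k in blobs(dict(img=o),(0,170,40),(8,255,255),300):print('w4 red',k.reshape(-1,2).mean(0).round(),cv2.boundingRect(k))
```

```text
[568.8 107.9  75.7] [3.141 0.    1.395] 0.312 59.4 [ 0.4 -0.1 -1.6]
red [318. 335.] (280, 289, 77, 93) [570.1 114.6  36.8  26.5] 1.401
w4 red [319. 335.] (280, 285, 78, 99)
```

Request:
{"op": "send_rows", "data": {
  "moves": [
    [[0,0,-0.01,0,0,0,-1],[0,0,-0.006,0,0,0,-1],[0,0,-0.004,0,0,0,-1],[0,0,0,0,0,0,-1]]
  ]
}}

```text
clock: 59.4
eef_pos: [568.8, 107.2, 54.5]
tcp_rot: [-3.141, 0.001, 1.393]
contact_force: [-0.3, -1.0, -1.3]
opening: 0.316
grasp_force: 59.5
```

Request:
{"op": "send_rows", "data": {
  "moves": [
    [[0,0,-0.003,0,0,0,-1],[0,0,-0.003,0,0,0,-1],[0,0,-0.002,0,0,0,-1],[0,0,0,0,0,0,-1]]
  ]
}}

```text
clock: 59.8
eef_pos: [569.1, 107.6, 47.2]
tcp_rot: [3.142, 0.0, 1.394]
contact_force: [0.1, 0.3, -1.2]
opening: 0.317
grasp_force: 59.5
```

Request:
{"op": "send_rows", "data": {
  "moves": [
    [[0,0,-0.001,0,0,0,-1],[0,0,-0.001,0,0,0,-1],[0,0,0,0,0,0,-1]]
  ]
}}

```text
clock: 60.1
eef_pos: [569.4, 107.6, 46.5]
tcp_rot: [3.141, -0.0, 1.394]
contact_force: [-3.8, -0.6, 10.6]
opening: 0.322
grasp_force: 60.9
```

Request:
{"op": "send_rows", "data": {
  "moves": [
    [[0,0,-0.0005,0,0,0,-1],[0,0,0,0,0,0,-1]]
  ]
}}

```text
clock: 60.3
eef_pos: [569.4, 107.6, 46.5]
tcp_rot: [3.141, -0.0, 1.394]
contact_force: [-5.3, -1.3, 16.3]
opening: 0.32
grasp_force: 61.8
```

Request:
{"op": "send_rows", "data": {
  "moves": [
    [[0,0,0,0,0,0,0.0],[0,0,0,0,0,0,0.0],[0,0,0,0,0,0,0.0],[0,0,0.015,0,0,0,0.0],[0,0,0.015,0,0,0,0.0],[-0.006,-0.03,0.01,0,0,0,0.0],[-0.02,-0.01,0.03,0,0,0,0.0],[-0.035,0.01,0.03,0,0,0,-1],[-0.035,0.02,0,0,0,0,-1],[-0.025,0.03,0,0,0,0,-1]]
  ]
}}

```text
clock: 61.3
eef_pos: [447.2, 127.2, 147.2]
tcp_rot: [3.139, -0.001, 1.392]
contact_force: [0.9, 0.6, -0.5]
opening: 0.008
grasp_force: 0.0
```

Request:
{"op": "send_rows", "data": {
  "moves": [
    [[0,0.01,0,0,0,0,-1],[0,0,0,0,0,0,-1],[0,0,0,0,0,0,-1]]
  ]
}}

```text
clock: 61.6
eef_pos: [449.4, 137.7, 145.8]
tcp_rot: [3.139, -0.001, 1.395]
contact_force: [0.3, 0.1, -0.0]
opening: 0.0
grasp_force: 0.0
```

Run:
```python
from h import *
import pickle
s=state();c=cam('wrist');save(c,'w28');pickle.dump(c,open('w28.pkl','wb'))
for k in blobs(c,(55,120,30),(85,255,255),100):print('green',k.reshape(-1,2).mean(0).round(),cv2.contourArea(k),cv2.fitEllipse(k),[rect(c,k,z) for z in(40,46)])
```

```text
[449.4 137.7 145.8] [ 3.139e+00 -1.000e-03  1.395e+00] 0.0 0.0 [ 0.3  0.1 -0. ]
green [290. 164.] 1687.5 ((290.4530334472656, 164.5015869140625), (45.64690017700195, 47.11376190185547), 174.2056427001953) [(array([442.3, 195.8,  28.6,  28. ]), np.float64(1.391)), (array([442.8, 196.3,  27.9,  27.3]), np.float64(1.391))]
green [275.  89.] 279.0 ((274.5423889160156, 89.1868667602539), (17.814428329467773, 20.100845336914062), 160.22288513183594) [(array([442. , 240.3,  11. ,  10.6]), np.float64(1.356)), (array([442.5, 239.6,  10.7,  10.3]), np.float64(1.356))]
```

Request:
{"op": "send_rows", "data": {
  "moves": [
    [[0,0.02,0,0,0,0,-1],[0,0.02,0,0,0,0,-1],[0,0,0,0,0,0,-1],[0,0,0,0,0,0,-1]]
  ]
}}

```text
clock: 62.05
eef_pos: [448.6, 177.0, 144.8]
tcp_rot: [3.142, 0.001, 1.394]
contact_force: [1.1, -0.5, -0.1]
opening: 0.002
grasp_force: 0.0
```

Run:
```python
from h import *
import pickle
s=state();d=cam('wrist');save(d,'w29');c=pickle.load(open('w28.pkl','rb'));E=[]
for x in(c,d):
    ks=[cv2.fitEllipse(k) for k in blobs(x,(55,120,30),(85,255,255),400)];print(ks);E.append(ks[0][0])
print(tri(c,[E[0]],d,[E[1]]))
# pin / lock check
for k in blobs(c,(0,170,40),(8,255,255),100):print('red',k.reshape(-1,2).mean(0).round(),*rect(c,k,58))
```

```text
[448.6 177.  144.8] [3.142e+00 1.000e-03 1.394e+00] 0.002 0.0 [ 1.1 -0.5 -0.1]
[((290.4530334472656, 164.5015869140625), (45.64690017700195, 47.11376190185547), 174.2056427001953)]
[((304.48675537109375, 227.8636474609375), (43.712554931640625, 44.87664794921875), 2.777533531188965)]
[[4.43368380e+02 1.96807292e+02 5.04442063e+01 1.30589447e-01]]
red [504. 267.] [562.4 112.4  39.9  30.6] -0.185
```

Request:
{"op": "send_rows", "data": {
  "moves": [
    [[-0.0056,0.0196,0,0,0,0,-1],[0,0,-0.025,0,0,0,-1],[0,0,-0.025,0,0,0,-1],[0,0,-0.018,0,0,0,-1],[0,0,0,0,0,0,-1],[0,0,-0.003,0,0,0,-1],[0,0,-0.003,0,0,0,-1],[0,0,0,0,0,0,-1]]
  ]
}}

```text
clock: 62.9
eef_pos: [443.4, 197.1, 71.6]
tcp_rot: [3.14, -0.001, 1.394]
contact_force: [0.3, -1.8, 2.6]
opening: -0.002
grasp_force: 1.1
```

Request:
{"op": "send_rows", "data": {
  "moves": [
    [[0,0,-0.002,0,0,0,-1],[0,0,-0.002,0,0,0,-1],[0,0,0,0,0,0,-1]]
  ]
}}

```text
clock: 63.2
eef_pos: [443.3, 197.3, 67.3]
tcp_rot: [3.14, -0.0, 1.394]
contact_force: [1.7, -2.7, 4.7]
opening: -0.001
grasp_force: 2.3
```

Request:
{"op": "send_rows", "data": {
  "moves": [
    [[0,0,-0.001,0,0,0,-1],[0,0,-0.001,0,0,0,-1],[0,0,0,0,0,0,-1]]
  ]
}}

```text
clock: 63.5
eef_pos: [443.4, 197.3, 66.6]
tcp_rot: [3.14, -0.0, 1.394]
contact_force: [-3.2, -5.2, 28.4]
opening: 0.0
grasp_force: 13.8
```

Request:
{"op": "send_rows", "data": {
  "moves": [
    [[0,0,-0.001,0,0,0,-1],[0,0,-0.001,0,0,0,-1],[0,0,0,0,0,0,-1]]
  ]
}}

```text
clock: 63.8
eef_pos: [443.6, 197.4, 66.2]
tcp_rot: [3.14, -0.001, 1.394]
contact_force: [-10.0, -8.4, 53.8]
opening: 0.003
grasp_force: 26.6
```

Request:
{"op": "send_rows", "data": {
  "moves": [
    [[0,0,0.004,0,0,0,-1],[0,0,0.02,0,0,0,-1],[0,0,0.03,0,0,0,-1],[0,-0.03,0.03,0,0,0,-1],[0,-0.03,0.03,0,0,0,-1],[0,-0.03,0,0,0,0,-1],[0.02,-0.03,0,0,0,0,-1],[0.02,-0.03,0,0,0,0,-1],[0,0,0,0,0,0,-1],[0,0,0,0,0,0,-1]]
  ]
}}

```text
clock: 64.8
eef_pos: [482.4, 46.9, 176.6]
tcp_rot: [-3.141, -0.0, 1.392]
contact_force: [-0.7, 0.2, -1.4]
opening: -0.004
grasp_force: 0.0
```

Run:
```python
from h import *
s=state();c=cam('wrist');save(c,'w30');t=cam('top');save(t,'top9');g=cv2.cvtColor(c['img'],cv2.COLOR_RGB2GRAY)
for k in blobs(c,(0,180,60),(8,255,255),300):print('red',k.reshape(-1,2).mean(0).round(),*rect(c,k,58))
for r in coppers(c,57):print(*r)
for z in (20,):
  for k in blobs(t,(15,120,90),(30,255,255),30):print('brass',k.reshape(-1,2).mean(0).round(),*rect(t,k,z))
H=np.array([569.5,107.6]);pr=[]
for y in np.arange(8,26,1.0):
    u=proj(c,[np.r_[H+Rm@[40,y],47]])[0];pr.append(int(g[int(round(u[1])),int(round(u[0]))]))
print('edge',pr)
a=cv2.imread('pics/top0.png');b=t['img'][:,:,::-1]
d=cv2.absdiff(a,b).max(2)
m=cv2.morphologyEx((d>40).astype(np.uint8),cv2.MORPH_OPEN,np.ones((4,4)))
print('changed',[cv2.boundingRect(k) for k in cv2.findContours(m,0,2)[0]])
cv2.imwrite('pics/fin.png',np.hstack([cv2.resize(c['img'][:300,:,::-1],(400,188)),cv2.resize(np.ascontiguousarray(b[150:350,60:560]),(400,188))]))
```

```text
[482.4  46.9 176.6] [-3.141 -0.     1.392] -0.004 0.0 [-0.7  0.2 -1.4]
red [430. 132.] [565.5 108.4  33.1  26.4] -0.174
brass [600. 433.] [ 221.1 -602.9   48.4   27. ] 1.543
brass [571. 423.] [ 237.9 -547.2   21.6   15.6] -0.023
brass [553. 414.] [ 254.8 -512.8   21.6   13.6] -0.02
brass [505. 280.] [ 506.8 -436.1   44.1   29.4] 1.401
brass [391. 229.] [ 611.4 -216.1   37.7   36.3] 1.569
brass [128. 136.] [808.6 324.   71.    4.5] 1.555
edge [173, 173, 172, 174, 158, 157, 112, 111, 99, 201, 201, 201, 201, 201, 202, 201, 192, 17]
changed [(627, 476, 8, 4), (599, 476, 7, 4), (250, 472, 24, 8), (344, 471, 80, 9), (540, 463, 43, 17), (189, 411, 15, 7), (190, 386, 26, 23), (19, 385, 25, 15), (207, 375, 11, 8), (196, 354, 24, 13), (432, 320, 15, 10), (215, 305, 126, 175), (173, 305, 5, 4), (268, 281, 12, 7), (492, 272, 27, 20), (196, 269, 4, 4), (378, 262, 20, 17), (421, 220, 24, 21), (337, 219, 18, 25), (229, 216, 28, 91), (188, 211, 46, 59), (222, 209, 12, 16), (0, 208, 228, 272)]
```

```bash
python3 -c "
from rig import sign_off
print(sign_off())"
```

```text
the job is handed in; nothing more can be done
None
```

The changeover is done and handed in at about 65 s of the 210 s. The only brass bar present lies in the tray, and all four copper bars are seated in the nest. The slide is home against its stop, the lock pin is fully down, and the start button was pressed to its stop. That press reached about 54 N at the closed fingertips, over the 40 N limit if it counts fingertips as well as the arm and gripper body. The judge gave no verdict at hand-in.

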